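# Load the wood tester and start it

### The arm

A 6-joint arm with a two-finger parallel gripper is mounted at the origin on the work surface; the furniture and walls round the work are solid. World frame = base frame: x ahead of the robot, y to its left, z up, the work surface at z = 0. Lengths are in mm, angles in degrees, forces in N, time in s.
With the tool pointing down it reaches from about 300 to 850 mm from the base axis. Payload 4.2 kg.
Tool frame: the origin (TCP) lies at the very end of the fingers, on their centre line; the grasp point (between the pads) lies env.grip_point_offset behind it (env.grip_point_offset is the distance from the TCP to the grasp point, in mm); z points along the fingers, y is the direction in which the jaws open and shut (so a half turn about z gives the same grasp; the last joint's range is limited). The gripper opens to 91 mm and grips with 3 to 60 N. Pads are 32 mm wide; open, the fingers measure 118 mm over their backs; the gripper's body (76 mm by 178 mm) begins 60 mm behind the grasp point.
Start: joints at [-65.776, 18.312, 89.639, -0, 72.044, -1.146], TCP at [246.376, -519.559, 213.976] pointing down, gripper open.
Joint ranges: [-177.97, 177.97], [-48.28, 115.42], [12.27, 149.76], [-77.06, 257.06], [2.81, 150.46], [-146.56, 146.56]. Speed limits (degrees/s): [147.25, 147.25, 180, 180, 180, 180].

### API

Orientations are given as [roll, pitch, yaw] about the fixed x, y, z axes, in that order (R = Rz(yaw) Ry(pitch) Rx(roll)).
In Python, from workcell import env, grab_frame, camera_params gives the robot as it stands. The module is installed in compiled form; this text tells all that it offers.
- The arm moves only by the shell command python3 -m creep 'ROWS' [OPENING] [FORCE]. ROWS is a JSON object of lists of equal length, an entry for each row: "offset": the shift along the tool's x, y, z in m, a list of three; "rotation": the turn, a rotation vector about the tool's x, y, z in degrees, a list of three. A call has 1 to 5 rows; each row shifts and turns the commanded pose from where the row before left it, along the tool's axes as they then stand; what a row does not reach is not made up. A row lasts 1/8 s, in which the tool goes at most 62.5 mm and 10.7 degrees, less where a joint would pass 70% of its speed; a pose out of reach is approached as far as the arm can. A call is refused whole if a number of a shift passes 0.0625 or a number of a turn 10.7, either way. A call with a gripper value outside its range is refused whole. OPENING is the closure, from 0 (fully open) to 1 (shut), set as the call begins (- or left out, the last holds). The fingers move at their own pace and stop on an object; FORCE is the grip in N (left out, the last holds). Time passes only in rows, so rows that do not move let the fingers close. It gives the time, the measured TCP pose, the force and the opening at its end, in the units of the state.
- env.state(): the state, without advancing time (a new reading comes with each control period).
- grab_frame(name): name is "scene" or "top"; returns the picture (480x640x3 uint8, red, green, blue); there is no depth.
- camera_params(name): a dict with "mtx" (3x3 intrinsics, pixels), "R" (3x3) and "t" (3): a world point X has camera coordinates R X + t. Camera axes: x right, y down, z forward; pixel columns grow to the right and rows downward; lengths in mm; the calibration is good to about 2 mm. A picture is of the moment at which its call begins. camera_params takes no time and is no camera call.
- env.job_done(): hands the job in, once; it reports no verdict.
The state is a dict: "time_s": time; "qpos": joint angles; "qvel": joint speeds; "effort": joint torques, N m; "ee_pos": TCP position; "ee_rot": TCP orientation; "force": force on the tool from outside, world axes, zero at the start; "torque": the same for the moment, N m; "gripper_width": finger opening in mm.
Only numpy, scipy, OpenCV 4.12 (cv2) and the standard library are available. Lean on these libraries where they do the work, as an engineer would, in place of code of your own. Each camera call takes 0.05 s, during which the arm holds its last target.

### The job

Take the sanding block out of the steel sample tray and lay it on the middle of the cork mat, and lay every wooden test piece (the two to four loose brown blocks in front of the grey tester) flat on the floor of the tray, side by side. Then slide the tray by its tab into the bay of the tester until it is fully home against the stop, and after that turn the selector on the tester's roof from its left mark to the middle, long mark. Leave the two loose pens and everything else on the table where they are.

Things in the scene. Friction and masses are not known exactly. Their poses are not given: they have to be found in the camera images.
- bay_mouth (a point): Middle of the bay's opening at table level, on the front face of the tester: a low grey housing 174 deep x 236 wide x 76 mm high, fixed to the table with its open front toward the robot. Its x axis points straight into the bay, y to the left, z up. The bay's floor is the table itself; inside it is 194 mm wide and 56 mm high under a solid roof, 162 mm deep from the mouth to the back stop. The side walls flare over the first 28 mm to about 218 mm wide at the mouth.
- bay_home (a point): The point on the table inside the bay over which the tray's centre stands when the tray is pushed fully home against the back stop (74 mm beyond the mouth). Axes as bay_mouth.
- tray_floor (a point): Centre of the sample tray's inner floor. The tray is an open steel tray, 176 (x) x 188 (y) x 18 mm high outside, walls and floor 4 mm thick (inner floor 168 x 180 mm, 4 mm above the tray's underside), about 0.3 kg empty, loose on the table. Its own x axis points away from its pull tab, toward its leading edge; z up. Fully home, its front wall with the tab stands 14 mm out of the bay mouth.
- tray_tab (a point): Grip point of the tray's pull tab: a flat upright black tab on the middle of the tray's front wall, 14 mm thick (along the tray's y), reaching 52 mm out from the wall, from 15 to 65 mm above the table. This point is on its mid-plane, 28 mm out from the wall (116 mm from the tray's centre, along its -x), 45 mm up. Axes as tray_floor.
- block_c (a point): Centre of the sanding block, 62 (x) x 111 (y) x 32 mm, which starts flat in the tray; grasp it across its 62 mm.
- mat_top (a point): Centre of the top of the cork mat, 180 (x) x 130 (y) x 3 mm, fixed to the table on the right.
- selector (a joint): Angle of the tester's selector about the vertical, growing clockwise seen from above: 0 at the left short mark, where it starts; 0.785 at the middle (long) mark, where its pointer points straight away from the tester's front (along bay_mouth's x); 1.571 at the right short mark. It clicks into detents at these three angles (springs to the nearest when let go; about 0.06 N m to turn over; the changeover lies half-way between marks); stops at -0.2 and 1.77.
- selector_grip (a point): Grip point of the selector knob on the tester's roof: on the turning axis, 98 mm above the table. The grip is a black bar 54 mm long (along this point's x, the pointer direction) and 16 mm thick, from 84 to 110 mm above the table, above a round skirt of 54 mm diameter. The point turns with the knob.
- sample_1_c (a point): Centre of a wooden test piece, a plain offcut 50 (x) x 75 (y) x 30 mm, lying flat; grasp it across its 50 mm. Two to four of the four are there; one that is absent reads None.
- sample_2_c (a point): Centre of a wooden test piece, a plain offcut 50 (x) x 75 (y) x 30 mm, lying flat; grasp it across its 50 mm. Two to four of the four are there; one that is absent reads None.
- sample_3_c (a point): Centre of a wooden test piece, a plain offcut 50 (x) x 75 (y) x 30 mm, lying flat; grasp it across its 50 mm. Two to four of the four are there; one that is absent reads None.
- sample_4_c (a point): Centre of a wooden test piece, a plain offcut 50 (x) x 75 (y) x 30 mm, lying flat; grasp it across its 50 mm. Two to four of the four are there; one that is absent reads None.
- marker_black: Bystander: a felt marker, 16 x 128 (y) x 18 mm, lying behind the tray; origin under its middle.
- chalk_marker: Bystander: a yellow chalk marker, 15 x 140 (y) x 17 mm, lying near the robot on the left; origin under its middle.
- tray: The sample tray itself; origin in the middle of its underside, 4 mm below tray_floor, same axes.
Not all that is in view belongs to the job. Leave any black look-alike of the part that bears sample_3_c alone.

How it is judged (in metres and radians):
On the way, in this order (a step that is already met when the one before it is completed fails the run):
1. the sanding block lies on the mat and every test piece present lies flat in the tray (x of sample_1_c in the frame of tray_floor between -0.07 and 0.07 m and y of sample_1_c in the frame of tray_floor between -0.08 and 0.08 m and z of sample_1_c in the frame of tray_floor between 0.009 and 0.021 m and x of sample_2_c in the frame of tray_floor between -0.07 and 0.07 m and y of sample_2_c in the frame of tray_floor between -0.08 and 0.08 m and z of sample_2_c in the frame of tray_floor between 0.009 and 0.021 m and x of sample_3_c in the frame of tray_floor between -0.07 and 0.07 m and y of sample_3_c in the frame of tray_floor between -0.08 and 0.08 m and z of sample_3_c in the frame of tray_floor between 0.009 and 0.021 m and x of sample_4_c in the frame of tray_floor between -0.07 and 0.07 m and y of sample_4_c in the frame of tray_floor between -0.08 and 0.08 m and z of sample_4_c in the frame of tray_floor between 0.009 and 0.021 m and horizontal distance between block_c and mat_top below 0.05 m and z of block_c in the frame of mat_top below 0.022 m and angle between block_c's own z axis and vertical below 0.15 rad), for 0.2 s.
2. the loaded tray is fully home in the bay (x of sample_1_c in the frame of tray_floor between -0.07 and 0.07 m and y of sample_1_c in the frame of tray_floor between -0.08 and 0.08 m and z of sample_1_c in the frame of tray_floor between 0.009 and 0.021 m and x of sample_2_c in the frame of tray_floor between -0.07 and 0.07 m and y of sample_2_c in the frame of tray_floor between -0.08 and 0.08 m and z of sample_2_c in the frame of tray_floor between 0.009 and 0.021 m and x of sample_3_c in the frame of tray_floor between -0.07 and 0.07 m and y of sample_3_c in the frame of tray_floor between -0.08 and 0.08 m and z of sample_3_c in the frame of tray_floor between 0.009 and 0.021 m and x of sample_4_c in the frame of tray_floor between -0.07 and 0.07 m and y of sample_4_c in the frame of tray_floor between -0.08 and 0.08 m and z of sample_4_c in the frame of tray_floor between 0.009 and 0.021 m and x of tray_floor in the frame of bay_home above -0.007 m and y of tray_floor in the frame of bay_home between -0.008 and 0.008 m and angle between the x axis of tray_floor and the x axis of bay_home, either way round below 0.06 rad), for 0.2 s.
3. the selector is at the middle mark (value of joint selector between 0.665 and 0.905 rad and x of tray_floor in the frame of bay_home above -0.007 m and y of tray_floor in the frame of bay_home between -0.008 and 0.008 m and angle between the x axis of tray_floor and the x axis of bay_home, either way round below 0.06 rad), for 0.2 s.
At the end, for the whole second after the job is handed in: Every test piece present lies flat in the tray on its floor; the tray is within 7 mm of the back stop, within 8 mm sideways and 0.06 rad of the bay's line; the selector is within 0.12 rad of the middle mark; the sanding block lies flat on the mat, its centre within 50 mm of the mat's; all at rest (all of step 1 and all of step 3 and linear speed of tray below 0.02 m/s); the robot touches nothing.
It fails at once if one of the two loose pens is shifted by more than 40 mm (distance of any of marker_black, chalk_marker from where it was at the start of the episode above 0.04 m).
Of sample_1, sample_2, sample_3, sample_4 only 2 to 4 are there at a start; the rules pass over those that are not, and their reading is None.
At some moment in a run one of sample_1, sample_2, sample_3, sample_4, sanding_block may be knocked a few centimetres aside while the robot is not near it.
Once in a run the grip may slacken for a moment while it holds something.
It also fails if it takes over 210 s, if anything falls off the work surface, if the arm or the gripper's body presses on something with over 40 N, if the wrist force passes 120 N, or if a joint passes its speed limit or range.

## Working session

There is one attempt and no reset: what is moved stays moved. The work goes in short steps, Python scripts to look and compute and a shell command to move; the robot and the scene stay as the last step left them, time stands still between calls to the robot, and variables do not carry over. Pictures are saved under pics/ and viewed, and the job is handed in when it is done.

```bash
mkdir -p pics; python3 - <<'E'
from workcell import env, grab_frame, camera_params
import cv2
print(env.state(), env.grip_point_offset)
for n in("scene","top"):
    cv2.imwrite(f"pics/{n}0.png",grab_frame(n)[:,:,::-1]); print(n,camera_params(n))
E
```

```text
{'time_s': 0.0, 'qpos': array([-6.57745721e+01,  1.83493343e+01,  8.97066378e+01,  2.05241857e-04,
        7.20431144e+01, -1.14489055e+00]), 'qvel': array([ 0.0417176 , -0.0409571 ,  0.05645574,  0.09854098, -0.0028255 ,
       -0.10761541]), 'effort': array([-1.14808404e-04, -4.12463379e+01, -2.31975567e+01,  7.25722150e-02,
        4.55878582e-02, -1.36813055e-04]), 'ee_pos': array([ 246.17151899, -519.07779056,  213.1418325 ]), 'ee_rot': array([-1.79900937e+02, -2.17491921e-03,  2.53702531e+01]), 'force': array([-1.03602297,  0.38025943, -0.72743618]), 'torque': array([ 0.01387839, -0.04603392,  0.03936672]), 'gripper_width': 91.61055529543998} 18.8
scene {'mtx': array([[553.16619161,   0.        , 322.61504951],
       [  0.        , 553.16619161, 234.13019071],
       [  0.        ,   0.        ,   1.        ]]), 'R': array([[ 0.88196287, -0.47117424,  0.01167572],
       [-0.35177982, -0.67455826, -0.64901627],
       [ 0.3136757 ,  0.56830097, -0.76068493]]), 't': array([-395.83310313,  240.44269036, 1564.5801024 ])}
top {'mtx': array([[516.97784125,   0.        , 320.08096393],
       [  0.        , 516.97784125, 237.92832066],
       [  0.        ,   0.        ,   1.        ]]), 'R': array([[-0.01855688, -0.99973396,  0.01369847],
       [-0.98392071,  0.0158257 , -0.17790332],
       [ 0.1776392 , -0.01677954, -0.98395262]]), 't': array([  30.56416709,  480.38169719, 1280.78196011])}
```

View pics/top0.png

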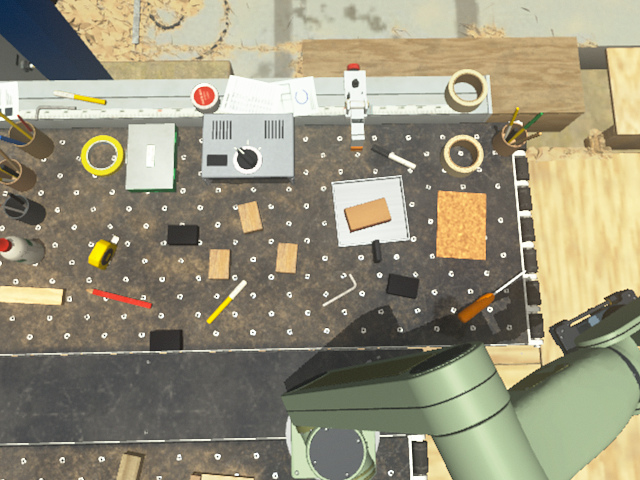

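View pics/scene0.png

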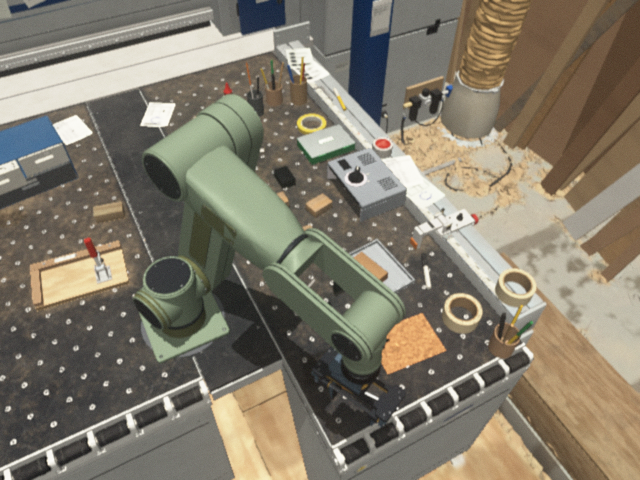

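Top view: the brown test pieces are at (249,217), (219,263) and (286,258). The sanding block is at (368,214) in the tray, the tab at (377,251), the mat at (462,225) and the selector at (247,158). Things that could be mistaken for test pieces: black blocks at (183,235), (403,286) and (166,340), and wood at (30,295) and (130,465). I'll check my choice in a close crop.

```bash
cat > h.py <<'E'
from workcell import env, grab_frame, camera_params
import cv2, numpy as np
def bp(name,uv,z):
    c=camera_params(name);R=c["R"];t=c["t"]
    d=R.T@np.linalg.solve(c["mtx"],[uv[0],uv[1],1.]); o=-R.T@t
    return o+d*(z-o[2])/d[2]
def pj(name,X):
    c=camera_params(name);p=c["mtx"]@(c["R"]@np.asarray(X,float)+c["t"]);return p[:2]/p[2]
def shot(name,fn,roi=None,k=4):
    im=grab_frame(name)[:,:,::-1].copy()
    o=im
    if roi: x0,y0,x1,y1=roi;o=cv2.resize(im[y0:y1,x0:x1],None,fx=k,fy=k,interpolation=cv2.INTER_CUBIC)
    cv2.imwrite("pics/"+fn,o);return im
E
python3 - <<'E'
import cv2
im=cv2.imread("pics/top0.png")
for i,(x0,y0,x1,y1) in enumerate([(195,100,325,200),(195,190,325,285),(325,165,495,295)]):
    cv2.imwrite(f"pics/c{i}.png",cv2.resize(im[y0:y1,x0:x1],None,fx=4.5,fy=4.5,interpolation=cv2.INTER_CUBIC))
E
```

```text
(no output)
```

View pics/c0.png

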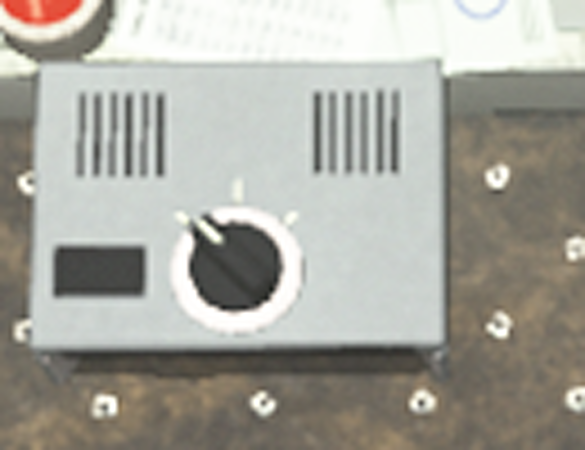

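View pics/c1.png

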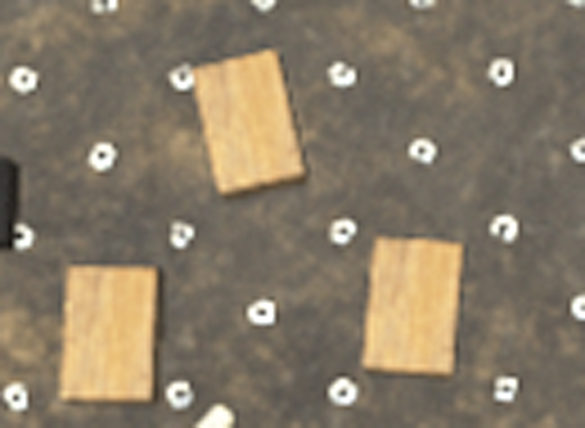

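View pics/c2.png

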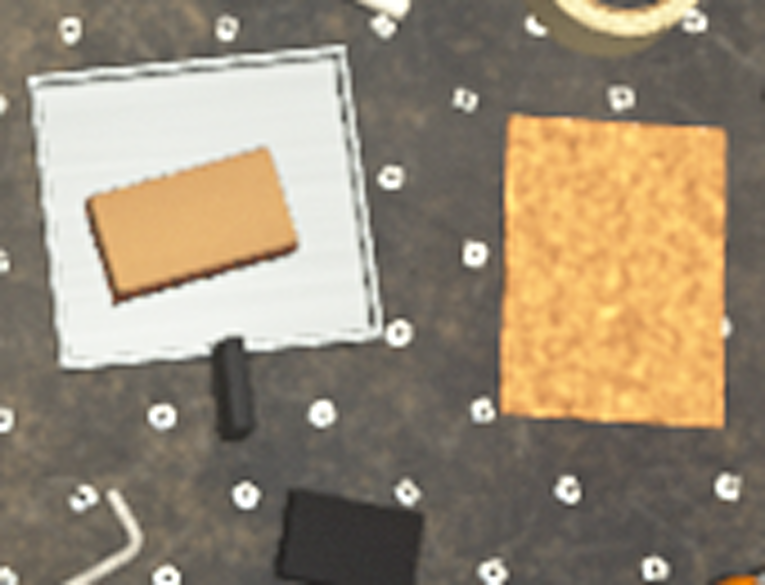

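Close crops: three plain brown pieces, plus the tester with its selector at the left mark, the tray with the sanding block, and the mat. Next I'll measure them.

```bash
cat > m.py <<'E'
from h import *
def quad(name,C,off,k,z):
    P=np.array([bp(name,(c[0]/k+off[0],c[1]/k+off[1]),z)[:2] for c in C])
    (cx,cy),(w,h),a=cv2.minAreaRect(P.astype(np.float32))
    e=[P[(i+1)%4]-P[i] for i in range(4)]
    print("  ctr",P.mean(0).round(1),"sides",[round(float(np.hypot(*v)),1) for v in e],"ang",[round(float(np.degrees(np.arctan2(v[1],v[0]))),1) for v in e])
    return P
E
python3 - <<'E'
from m import *
k=4.5
print("s top-left");quad("top",[(194,70),(275,50),(303,175),(222,193)],(195,190),k,30)
print("s left");quad("top",[(68,266),(157,266),(152,399),(60,398)],(195,190),k,30)
print("s right");quad("top",[(376,238),(462,241),(453,374),(362,368)],(195,190),k,30)
print("block");quad("top",[(88,198),(268,148),(297,241),(118,293)],(325,165),k,36)
print("tray");quad("top",[(31,78),(343,46),(381,335),(64,368)],(325,165),k,18)
print("mat");quad("top",[(509,115),(725,128),(724,428),(501,412)],(325,165),k,3)
print("roof");quad("top",[(40,64),(441,60),(446,347),(33,347)],(195,100),k,76)
print("tab outer end top",bp("top",(235/k+325,435/k+165),65),"tab root",bp("top",(228/k+325,340/k+165),65))
print("knob",bp("top",(236/k+195,267/k+100),110), "skirt",bp("top",(237/k+195,268/k+100),80))
E
```

```text
s top-left
  ctr [541.2 202.6] sides [48.2, 76.1, 47.5, 74.8] ang [-76.5, -167.6, 101.9, 12.9]
s left
  ctr [420.2 280.9] sides [50.7, 76.1, 51.9, 75.5] ang [-90.9, 178.6, 88.4, -2.3]
s right
  ctr [432.8 108.3] sides [49.3, 76.7, 51.7, 75.1] ang [-93.0, 175.6, 85.2, -6.3]
block
  ctr [ 543.7 -103.3] sides [109.2, 57.4, 108.2, 58.4] ang [-75.0, -165.4, 105.5, 15.6]
tray
  ctr [ 556.5 -112.6] sides [186.7, 175.2, 185.5, 174.7] ang [-84.8, -175.4, 95.1, 5.0]
mat
  ctr [ 517.5 -355.7] sides [129.6, 181.4, 130.7, 179.8] ang [-94.4, 175.5, 84.9, -4.9]
roof
  ctr [720.6 202.8] sides [231.5, 172.7, 233.1, 169.8] ang [-90.1, -179.6, 89.2, -0.1]
tab outer end top [ 414.24945623 -119.11369037   65.        ] tab root [ 467.86942301 -117.2401776    65.        ]
knob [670.6305444  200.68995415 110.        ] skirt [680.34966157 203.91471461  80.        ]
```

```bash
cat > go.py <<'E'
import sys
from h import *
def plan(x,y,z,yaw=None):
    s=env.state(); p=s["ee_pos"]; r=np.radians(s["ee_rot"])
    from scipy.spatial.transform import Rotation as Ro
    R=Ro.from_euler("xyz",s["ee_rot"],degrees=True)
    d=R.inv().apply(np.array([x,y,z])-p)
    print("t",round(s["time_s"],2),"pos",p.round(1),"rot",s["ee_rot"].round(2),"w",round(s["gripper_width"],1),"F",s["force"].round(1),"q6",s["qpos"][5].round(1))
    print("tool delta mm",d.round(1),"rows>=",np.ceil(np.abs(d).max()/60))
    if yaw is not None:
        R2=Ro.from_euler("xyz",[180,0,yaw],degrees=True)
        print("rotvec tool",(R.inv()*R2).as_rotvec(degrees=True).round(2))
if __name__=="__main__": plan(*map(float,sys.argv[1:]))
E
python3 - <<'E'
from h import *
for n,uv,z in [("chalk a",(209,321),10),("chalk b",(244,283),10),("marker a",(375,150),10),("marker b",(414,165),10),("allen",(355,278),5),("allen2",(325,303),5),("blk R",(403,277),30),("blkL",(183,228),30),("blkL r",(198,240),30),("clamp",(355,130),60)]:
    print(n,bp("top",uv,z).round(0))
E
python3 go.py 543.7 -103.3 120 105
```

```text
chalk a [277. 308.  10.]
chalk b [372. 220.  10.]
marker a [ 727. -132.   10.]
marker b [ 683. -236.   10.]
allen [380. -67.   5.]
allen2 [317.  12.   5.]
blk R [ 378. -188.   30.]
blkL [515. 376.  30.]
blkL r [483. 337.  30.]
clamp [764. -75.  60.]
t 0.1 pos [ 246.2 -519.1  213.2] rot [-179.91    0.     25.37] w 91.5 F [-0.7 -0.2 -0.5] q6 -1.1
tool delta mm [ 447.  -248.1   93.6] rows>= 8.0
rotvec tool [-8.000e-02 -6.000e-02 -7.963e+01]
```

```bash
python3 -m creep '{"offset":[[0.055,-0.031,0],[0.055,-0.031,0],[0.055,-0.031,0],[0.055,-0.031,0],[0.055,-0.031,0]],"rotation":[[0,0,0],[0,0,0],[0,0,0],[0,0,0],[0,0,0]]}' 0 30
python3 -m creep '{"offset":[[0.057,-0.031,0],[0.057,-0.031,0],[0.057,-0.031,0],[0,0,0],[0,0,0]],"rotation":[[0,0,0],[0,0,0],[0,0,0],[0,0,-10],[0,0,-10]]}'
python3 -m creep '{"offset":[[0,0,0],[0,0,0],[0,0,0],[0,0,0],[0,0,0]],"rotation":[[0,0,-10],[0,0,-10],[0,0,-10],[0,0,-10],[0,0,-10]]}'
python3 -m creep '{"offset":[[0,0,0],[0,0,0]],"rotation":[[0,0,-10],[0,0,0]]}'
python3 go.py 543.7 -103.3 120 105
```

```text
time_s: 0.72
ee_pos: [427.3, -262.5, 213.8]
ee_rot: [-180.0, 0.0, 25.4]
force: [0.8, -0.3, -0.8]
gripper_width: 91.3
time_s: 1.35
ee_pos: [537.2, -111.6, 213.2]
ee_rot: [-179.9, 0.1, 45.8]
force: [-0.3, -0.2, 0.0]
gripper_width: 91.3
time_s: 1.98
ee_pos: [536.8, -112.7, 213.5]
ee_rot: [-179.9, -0.0, 95.7]
force: [0.3, -0.4, 0.3]
gripper_width: 91.4
time_s: 2.22
ee_pos: [536.8, -112.7, 213.6]
ee_rot: [-180.0, -0.0, 105.3]
force: [0.4, 0.7, 0.4]
gripper_width: 91.3
t 2.23 pos [ 536.8 -112.7  213.6] rot [-1.7996e+02 -2.0000e-02  1.0525e+02] w 91.3 F [0.4 0.7 0.4] q6 -28.3
tool delta mm [ 7.2  9.2 93.5] rows>= 2.0
rotvec tool [-0.04 -0.02  0.25]
```

```bash
python3 -m creep '{"offset":[[0.0072,0.0092,0],[0,0,0.05],[0,0,0.05],[0,0,0.04],[0,0,0]],"rotation":[[0,0,0],[0,0,0],[0,0,0],[0,0,0],[0,0,0]]}'
python3 - <<'E'
from h import *
shot("top","t1.png",(325,120,495,260),4); shot("scene","s1.png",(250,180,450,330),4)
E
```

```text
time_s: 2.85
ee_pos: [542.1, -102.4, 71.2]
ee_rot: [-179.6, -0.2, 105.3]
force: [-0.3, -1.1, -0.6]
gripper_width: 91.1
```

View pics/t1.png

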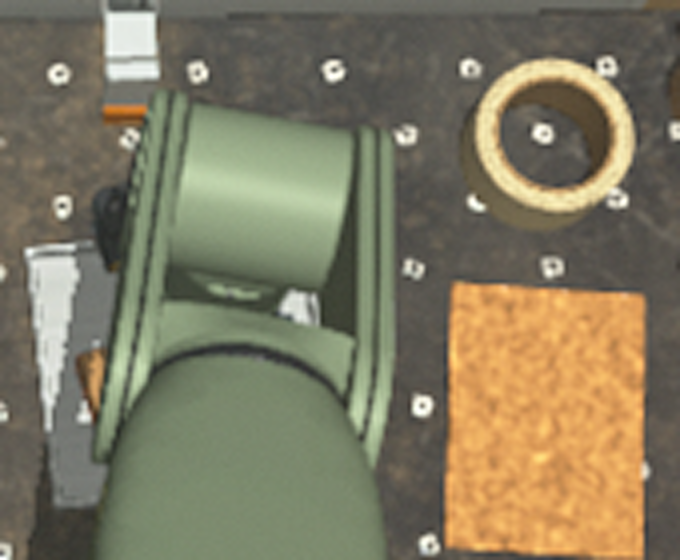

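View pics/s1.png

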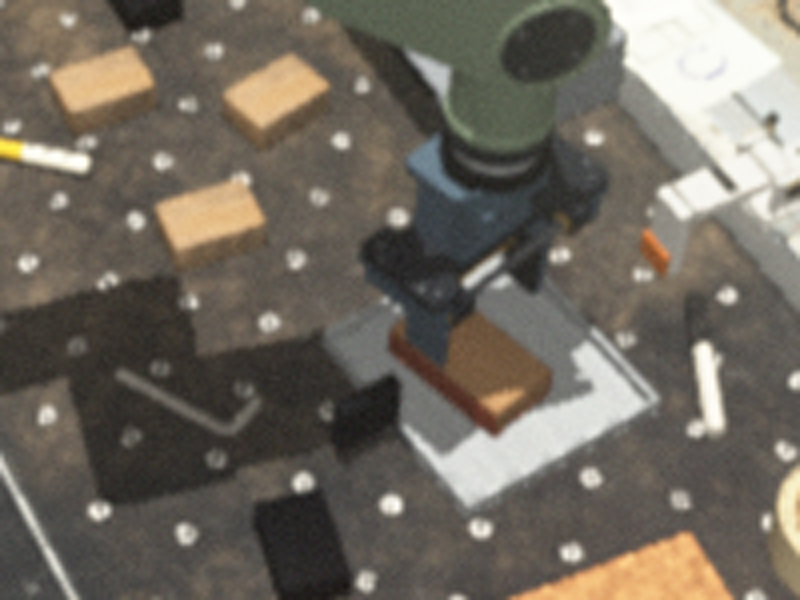

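```bash
python3 - <<'E'
from h import *
for u in [(550,368),(497,414),(390,330)]: print(bp("scene",(u[0]/4+250,u[1]/4+180),36).round(1))
E
python3 go.py 543.7 -103.3 16 105
```

```text
[ 585.9 -149.8   36. ]
[ 529.3 -167.    36. ]
[498.6 -64.2  36. ]
t 2.95 pos [ 545.2 -103.2   74.9] rot [1.7992e+02 4.0000e-02 1.0533e+02] w 90.9 F [-0.2 -0.7 -0.1] q6 -27.2
tool delta mm [ 0.3 -1.5 58.9] rows>= 1.0
rotvec tool [0.08 0.04 0.33]
```

```bash
python3 -m creep '{"offset":[[0,-0.001,0.03],[0,0,0.029],[0,0,0]],"rotation":[[0,0,0],[0,0,0],[0,0,0]]}'
python3 -m creep '{"offset":[[0,0,0],[0,0,0],[0,0,0],[0,0,0]],"rotation":[[0,0,0],[0,0,0],[0,0,0],[0,0,0]]}' 1 30
python3 -m creep '{"offset":[[0,0,-0.03],[0,0,-0.04],[0,0,-0.03],[0,0,0]],"rotation":[[0,0,0],[0,0,0],[0,0,0],[0,0,0]]}'
python3 go.py 517.5 -355.7 115 85
```

```text
time_s: 3.32
ee_pos: [543.3, -103.6, 15.4]
ee_rot: [-180.0, -0.0, 105.3]
force: [0.6, 0.3, 0.4]
gripper_width: 91.1
time_s: 3.82
ee_pos: [543.8, -103.8, 15.9]
ee_rot: [179.9, 0.0, 105.4]
force: [0.3, 0.1, 4.3]
gripper_width: 61.0
time_s: 4.32
ee_pos: [544.5, -104.0, 117.1]
ee_rot: [179.7, 0.1, 105.4]
force: [0.2, 0.8, -1.4]
gripper_width: 61.1
t 4.33 pos [ 544.5 -104.   117.1] rot [1.7974e+02 1.4000e-01 1.0537e+02] w 61.1 F [ 0.2  0.8 -1.4] q6 -27.4
tool delta mm [-235.5  -92.8    2.2] rows>= 4.0
rotvec tool [ 0.28  0.09 20.37]
```

```bash
python3 -m creep '{"offset":[[-0.04,-0.016,0],[-0.05,-0.02,0],[-0.05,-0.02,0],[-0.05,-0.02,0],[-0.045,-0.017,0]],"rotation":[[0,0,0],[0,0,0],[0,0,0],[0,0,0],[0,0,0]]}'
python3 -m creep '{"offset":[[0,0,0],[0,0,0],[0,0,0]],"rotation":[[0,0,10],[0,0,10],[0,0,0]]}'
python3 go.py 517.5 -355.7 16 85
```

```text
time_s: 4.95
ee_pos: [514.3, -356.2, 112.9]
ee_rot: [-179.9, -0.1, 105.3]
force: [1.3, -0.2, -0.2]
gripper_width: 61.3
time_s: 5.32
ee_pos: [514.7, -354.5, 113.0]
ee_rot: [-179.8, -0.1, 85.5]
force: [-0.7, 0.1, -1.5]
gripper_width: 61.0
t 5.33 pos [ 514.7 -354.5  113. ] rot [-1.7983e+02 -1.0000e-01  8.5470e+01] w 61.0 F [-0.7  0.1 -1.5] q6 -31.1
tool delta mm [-1.2  3.2 97. ] rows>= 2.0
rotvec tool [-0.17 -0.1   0.47]
```

```bash
python3 -m creep '{"offset":[[-0.001,0.003,0.04],[0,0,0.04],[0,0,0.01],[0,0,0.006],[0,0,0]],"rotation":[[0,0,0],[0,0,0],[0,0,0],[0,0,0],[0,0,0]]}'
python3 -m creep '{"offset":[[0,0,0.001],[0,0,0]],"rotation":[[0,0,0],[0,0,0]]}'
```

```text
time_s: 5.95
ee_pos: [519.2, -356.5, 19.8]
ee_rot: [179.9, 0.0, 85.4]
force: [0.2, -0.9, -0.2]
gripper_width: 61.2
time_s: 6.2
ee_pos: [519.0, -356.4, 18.9]
ee_rot: [179.9, 0.0, 85.4]
force: [0.4, 0.4, -1.5]
gripper_width: 61.5
```

```bash
python3 -m creep '{"offset":[[0,0,0.002],[0,0,0.001],[0,0,0]],"rotation":[[0,0,0],[0,0,0],[0,0,0]]}'
python3 -m creep '{"offset":[[0,0,0],[0,0,0],[0,0,0]],"rotation":[[0,0,0],[0,0,0],[0,0,0]]}' 0
python3 -m creep '{"offset":[[0,0,-0.04],[0,0,-0.05],[0,0,-0.05],[0,0,0]],"rotation":[[0,0,0],[0,0,0],[0,0,0],[0,0,0]]}'
python3 go.py 432.8 108.3 160 -5.4
python3 go.py 432.8 108.3 160 174.6
```

```text
time_s: 6.58
ee_pos: [518.6, -356.1, 15.0]
ee_rot: [-180.0, 0.0, 85.4]
force: [-1.2, 0.1, -0.3]
gripper_width: 61.4
time_s: 6.95
ee_pos: [518.6, -356.2, 15.0]
ee_rot: [180.0, 0.0, 85.4]
force: [-0.0, 0.2, 0.2]
gripper_width: 88.3
time_s: 7.45
ee_pos: [520.9, -357.7, 160.0]
ee_rot: [179.5, 0.3, 85.4]
force: [0.5, -0.4, -1.4]
gripper_width: 91.3
t 7.45 pos [ 520.9 -357.7  160. ] rot [179.5    0.3   85.37] w 91.3 F [ 0.5 -0.4 -1.4] q6 -30.9
tool delta mm [ 457.4 -125.4   -3.5] rows>= 8.0
rotvec tool [ 0.63 -0.16 90.77]
t 7.45 pos [ 520.9 -357.7  160. ] rot [179.5    0.3   85.37] w 91.3 F [ 0.5 -0.4 -1.4] q6 -30.9
tool delta mm [ 457.4 -125.4   -3.5] rows>= 8.0
rotvec tool [  0.16   0.63 -89.23]
```

```bash
python3 - <<'E'
from h import *
im=shot("top","t2.png",(195,190,500,290),2.6); shot("scene","s2.png",(200,100,500,400),2)
E
```

```text
(no output)
```

View pics/t2.png

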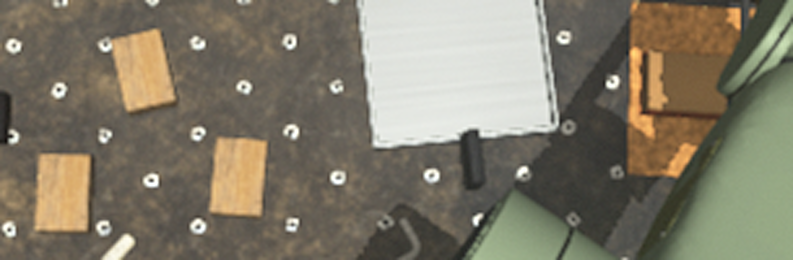

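View pics/s2.png

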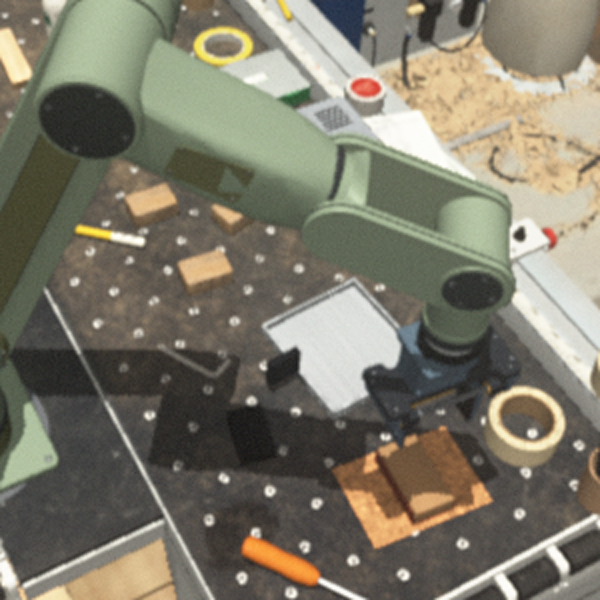

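The block lies flat on the mat and the pieces haven't moved. Next is the right-hand piece at (287,258).

```bash
python3 -m creep '{"offset":[[0.057,-0.0157,0],[0.057,-0.0157,0],[0.057,-0.0157,0],[0.057,-0.0157,0],[0.057,-0.0157,0]],"rotation":[[0,0,-8],[0,0,0],[0,0,0],[0,0,0],[0,0,0]]}'
python3 go.py 432.8 108.3 160 174.6
```

```text
time_s: 8.18
ee_pos: [429.4, -72.3, 153.2]
ee_rot: [-179.8, -0.1, 93.3]
force: [0.4, 0.7, 0.2]
gripper_width: 91.2
t 8.18 pos [429.4 -72.3 153.2] rot [-1.798e+02 -6.000e-02  9.333e+01] w 91.2 F [0.4 0.7 0.2] q6 -14.4
tool delta mm [180.1  13.9  -6.7] rows>= 4.0
rotvec tool [ -0.12  -0.19 -81.27]
```

```bash
python3 -m creep '{"offset":[[0.05,0.004,0],[0.05,0.004,0],[0.05,0.004,0],[0.03,0.002,0],[0,0,0]],"rotation":[[0,0,0],[0,0,0],[0,0,0],[0,0,0],[0,0,-10]]}'
python3 -m creep '{"offset":[[0,0,0],[0,0,0],[0,0,0],[0,0,0],[0,0,0]],"rotation":[[0,0,-10],[0,0,-10],[0,0,-10],[0,0,-10],[0,0,-10]]}'
python3 -m creep '{"offset":[[0,0,0],[0,0,0],[0,0,0]],"rotation":[[0,0,-10],[0,0,-10],[0,0,-1]]}'
python3 go.py 432.8 108.3 60 174.6
```

```text
time_s: 8.8
ee_pos: [433.5, 108.1, 153.0]
ee_rot: [-179.8, -0.0, 103.8]
force: [-0.2, -0.3, -0.5]
gripper_width: 91.3
time_s: 9.43
ee_pos: [433.4, 106.1, 153.0]
ee_rot: [-179.8, -0.2, 153.7]
force: [-0.4, 0.4, -0.0]
gripper_width: 91.1
time_s: 9.8
ee_pos: [433.7, 106.1, 153.3]
ee_rot: [-179.9, -0.2, 174.3]
force: [-0.2, 0.8, 0.1]
gripper_width: 91.2
t 9.8 pos [433.7 106.1 153.3] rot [-179.93   -0.2   174.3 ] w 91.2 F [-0.2  0.8  0.1] q6 -72.0
tool delta mm [ 0.8  2.2 93.3] rows>= 2.0
rotvec tool [-0.07 -0.2  -0.3 ]
```

```bash
python3 - <<'E'
from h import *
shot("scene","s3.png",(200,120,400,270),4)
E
```

```text
(no output)
```

View pics/s3.png

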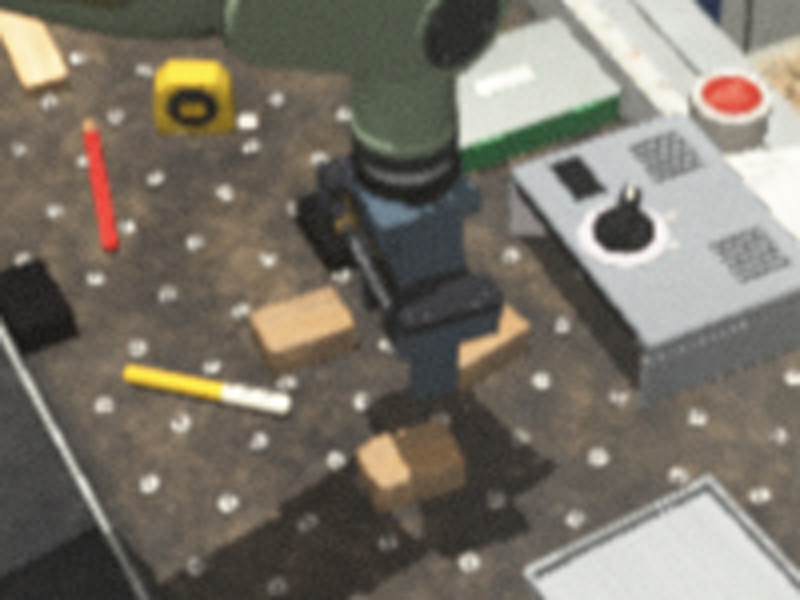

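```bash
python3 -m creep '{"offset":[[0.001,0.002,0.05],[0,0,0.05],[0,0,0.04],[0,0,0],[0,0,0]],"rotation":[[0,0,0],[0,0,0],[0,0,0],[0,0,0],[0,0,0]]}'
python3 -m creep '{"offset":[[0,0,0],[0,0,0],[0,0,0],[0,0,0]],"rotation":[[0,0,0],[0,0,0],[0,0,0],[0,0,0]]}' 1 30
python3 -m creep '{"offset":[[0,0,-0.03],[0,0,-0.04],[0,0,-0.04],[0,0,0]],"rotation":[[0,0,0],[0,0,0],[0,0,0],[0,0,0]]}'
python3 - <<'E'
from h import *
a=np.radians(5.0);c=np.array([556.5,-112.6])
for p in [(38,42),(38,-42),(-38,42),(-38,-42),(-38,0)]:
  print(p,(c+[p[0]*np.cos(a)-p[1]*np.sin(a),p[0]*np.sin(a)+p[1]*np.cos(a)]).round(1))
E
python3 go.py 590.7 -67.4 120 95
```

```text
time_s: 10.48
ee_pos: [434.9, 108.6, 15.8]
ee_rot: [180.0, 0.1, 174.3]
force: [-0.1, -0.7, 0.7]
gripper_width: 91.4
time_s: 10.98
ee_pos: [434.2, 108.5, 15.2]
ee_rot: [180.0, 0.0, 174.4]
force: [0.6, 0.1, -0.7]
gripper_width: 54.1
time_s: 11.48
ee_pos: [436.1, 108.9, 127.6]
ee_rot: [179.9, 0.4, 174.4]
force: [-0.3, -0.3, -1.7]
gripper_width: 49.9
(38, 42) [590.7 -67.4]
(38, -42) [ 598.  -151.1]
(-38, 42) [515.  -74.1]
(-38, -42) [ 522.3 -157.8]
(-38, 0) [ 518.6 -115.9]
t 11.47 pos [436.1 108.9 127.6] rot [179.88   0.38 174.37] w 49.9 F [-0.3 -0.3 -1.7] q6 -71.8
tool delta mm [-171.1 -160.3    8.4] rows>= 3.0
rotvec tool [ 0.36  0.23 79.37]
```

```bash
python3 -m creep '{"offset":[[-0.04,-0.04,0],[-0.043,-0.04,0],[-0.043,-0.04,0],[-0.045,-0.04,0],[0,0,0]],"rotation":[[0,0,0],[0,0,0],[0,0,0],[0,0,0],[0,0,10]]}'
python3 -m creep '{"offset":[[0,0,0],[0,0,0],[0,0,0],[0,0,0],[0,0,0]],"rotation":[[0,0,10],[0,0,10],[0,0,10],[0,0,10],[0,0,10]]}'
python3 -m creep '{"offset":[[0,0,0],[0,0,0],[0,0,0]],"rotation":[[0,0,10],[0,0,9.4],[0,0,0]]}'
python3 go.py 590.7 -67.4 60 95
python3 - <<'E'
from h import *
shot("scene","s4.png",(280,150,440,270),5)
E
```

```text
time_s: 12.1
ee_pos: [590.3, -70.7, 122.7]
ee_rot: [-180.0, -0.0, 163.9]
force: [-0.9, -0.2, -1.4]
gripper_width: 49.6
time_s: 12.72
ee_pos: [587.4, -67.4, 122.9]
ee_rot: [-179.8, -0.1, 114.0]
force: [-0.8, 0.1, -1.1]
gripper_width: 49.5
time_s: 13.1
ee_pos: [587.6, -67.4, 123.3]
ee_rot: [-179.8, -0.0, 95.1]
force: [-0.4, -0.4, -0.2]
gripper_width: 49.7
t 13.1 pos [587.6 -67.4 123.3] rot [-1.7983e+02 -3.0000e-02  9.5080e+01] w 49.7 F [-0.4 -0.4 -0.2] q6 -12.7
tool delta mm [-0.3  3.3 63.3] rows>= 2.0
rotvec tool [-0.17 -0.03  0.08]
```

View pics/s4.png

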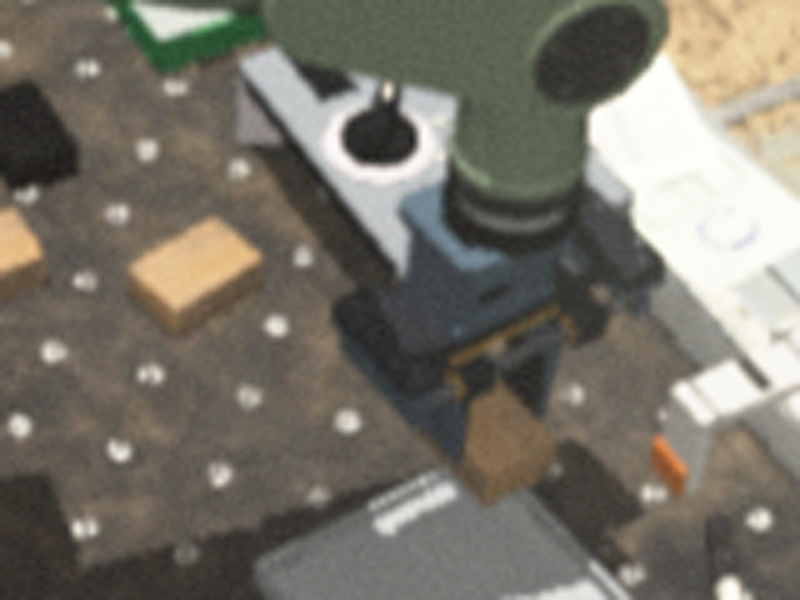

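```bash
python3 -m creep '{"offset":[[0,0.003,0.04],[0,0,0.04],[0,0,0.015],[0,0,0],[0,0,0]],"rotation":[[0,0,0],[0,0,0],[0,0,0],[0,0,0],[0,0,0]]}'
python3 -m creep '{"offset":[[0,0,0.004],[0,0,0.002],[0,0,0]],"rotation":[[0,0,0],[0,0,0],[0,0,0]]}'
```

```text
time_s: 13.78
ee_pos: [592.4, -67.4, 31.0]
ee_rot: [179.9, 0.0, 95.0]
force: [0.8, 1.0, 0.5]
gripper_width: 49.6
time_s: 14.15
ee_pos: [592.6, -67.5, 26.7]
ee_rot: [179.8, 0.1, 95.0]
force: [-2.3, 0.7, 11.9]
gripper_width: 49.6
```

```bash
python3 -m creep '{"offset":[[0,0,0],[0,0,0]],"rotation":[[0,0,0],[0,0,0]]}' 0.3
python3 -m creep '{"offset":[[0,0,-0.02],[0,0,-0.04],[0,0,-0.05],[0,0,-0.03],[0,0,0]],"rotation":[[0,0,0],[0,0,0],[0,0,0],[0,0,0],[0,0,0]]}' 
python3 - <<'E'
from h import *
shot("scene","s5.png",(280,150,440,270),5)
E
python3 go.py 541.2 202.6 160 192.7
```

```text
time_s: 14.4
ee_pos: [591.6, -67.3, 24.2]
ee_rot: [180.0, 0.0, 95.0]
force: [-0.3, -0.3, 0.4]
gripper_width: 63.4
time_s: 15.02
ee_pos: [593.0, -67.5, 166.3]
ee_rot: [179.7, 0.1, 95.0]
force: [0.9, 0.2, -0.1]
gripper_width: 63.6
t 15.07 pos [591.7 -67.3 164.2] rot [1.7993e+02 2.0000e-02 9.4970e+01] w 63.8 F [ 0.2 -0.2 -0.2] q6 -12.6
tool delta mm [273.3 -26.9   4.1] rows>= 5.0
rotvec tool [ 4.000e-02  8.000e-02 -9.773e+01]
```

View pics/s5.png

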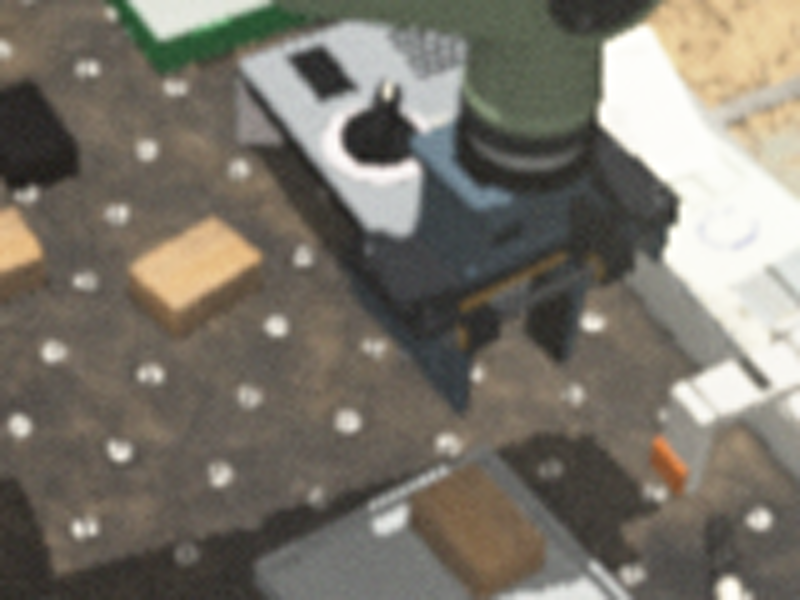

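The first piece lies flat in the tray, at (480,520) in the crop. Next, the far piece.

```bash
python3 -m creep '{"offset":[[0.055,-0.0054,0],[0.055,-0.0054,0],[0.055,-0.0054,0],[0.055,-0.0054,0],[0.053,-0.0053,0]],"rotation":[[0,0,0],[0,0,0],[0,0,0],[0,0,0],[0,0,0]]}' 0
python3 -m creep '{"offset":[[0,0,0],[0,0,0],[0,0,0],[0,0,0],[0,0,0]],"rotation":[[0,0,10],[0,0,10],[0,0,10],[0,0,10],[0,0,10]]}'
python3 -m creep '{"offset":[[0,0,0],[0,0,0],[0,0,0],[0,0,0],[0,0,0]],"rotation":[[0,0,10],[0,0,10],[0,0,10],[0,0,2.3],[0,0,0]]}'
python3 - <<'E'
from h import *
shot("scene","s6.png",(240,120,400,240),5)
E
python3 go.py 541.2 202.6 14 12.7
```

```text
time_s: 15.7
ee_pos: [539.4, 203.7, 161.5]
ee_rot: [-179.8, 0.1, 95.0]
force: [1.1, -0.1, -0.3]
gripper_width: 90.9
time_s: 16.32
ee_pos: [539.8, 202.0, 161.3]
ee_rot: [-179.9, 0.2, 44.6]
force: [0.5, 1.0, -0.9]
gripper_width: 91.3
time_s: 16.95
ee_pos: [540.0, 202.0, 161.8]
ee_rot: [180.0, 0.2, 12.7]
force: [0.8, -0.4, -0.2]
gripper_width: 91.2
t 17.0 pos [540.2 202.1 162.1] rot [179.97   0.19  12.72] w 91.2 F [ 0.3 -0.9 -1.3] q6 96.7
tool delta mm [  1.6  -0.4 148.1] rows>= 3.0
rotvec tool [0.03 0.19 0.02]
```

View pics/s6.png

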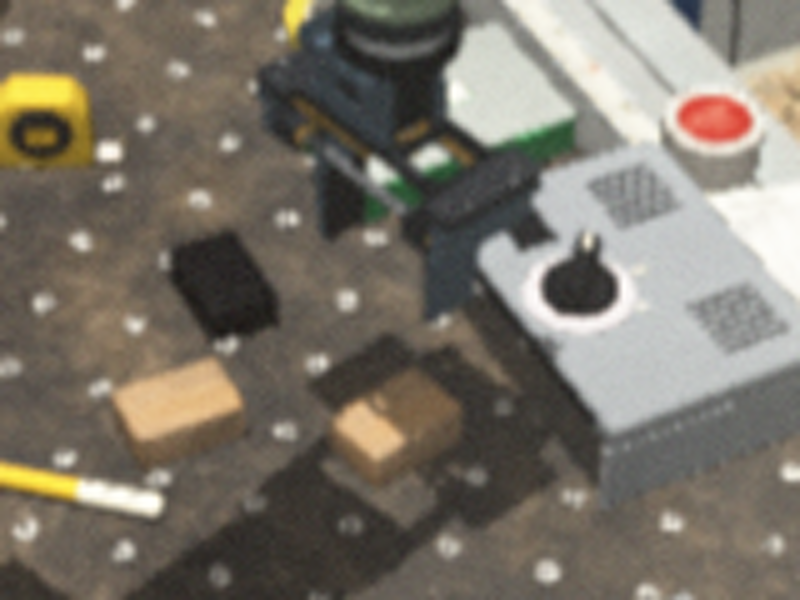

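```bash
python3 -m creep '{"offset":[[0.001,0,0.05],[0,0,0.05],[0,0,0.047],[0,0,0],[0,0,0]],"rotation":[[0,0,0],[0,0,0],[0,0,0],[0,0,0],[0,0,0]]}'
python3 -m creep '{"offset":[[0,0,0],[0,0,0],[0,0,0],[0,0,0],[0,0,0]],"rotation":[[0,0,0],[0,0,0],[0,0,0],[0,0,0],[0,0,0]]}' 1 30
python3 -m creep '{"offset":[[0,0,0],[0,0,0]],"rotation":[[0,0,0],[0,0,0]]}'
python3 -m creep '{"offset":[[0,0,-0.03],[0,0,-0.04],[0,0,-0.04],[0,0,0]],"rotation":[[0,0,0],[0,0,0],[0,0,0],[0,0,0]]}'
python3 go.py 598 -151.1 120 95
```

```text
time_s: 17.62
ee_pos: [543.1, 203.0, 18.1]
ee_rot: [-180.0, -0.1, 12.7]
force: [0.1, -0.3, 0.7]
gripper_width: 91.4
time_s: 18.25
ee_pos: [542.1, 202.7, 17.2]
ee_rot: [-180.0, -0.0, 12.7]
force: [-0.2, -0.6, 2.0]
gripper_width: 50.2
time_s: 18.5
ee_pos: [542.1, 202.7, 17.2]
ee_rot: [-180.0, -0.0, 12.7]
force: [-0.7, 0.5, 2.9]
gripper_width: 49.8
time_s: 19.0
ee_pos: [544.1, 203.2, 129.9]
ee_rot: [-180.0, -0.4, 12.7]
force: [2.0, 0.6, -1.8]
gripper_width: 49.8
t 19.0 pos [544.1 203.2 129.9] rot [-179.97   -0.39   12.67] w 49.8 F [ 2.   0.6 -1.8] q6 96.7
tool delta mm [-25.2 357.5   9.5] rows>= 6.0
rotvec tool [  0.26  -0.34 -82.33]
```

```bash
python3 -m creep '{"offset":[[-0.0035,0.05,0],[-0.0035,0.05,0],[-0.0035,0.052,0],[-0.0035,0.052,0],[-0.0035,0.052,0]],"rotation":[[0,0,0],[0,0,0],[0,0,0],[0,0,0],[0,0,0]]}'
python3 -m creep '{"offset":[[-0.0035,0.05,0],[-0.0035,0.05,0],[0,0,0],[0,0,0],[0,0,0]],"rotation":[[0,0,0],[0,0,0],[0,0,-10],[0,0,-10],[0,0,-10]]}'
python3 -m creep '{"offset":[[0,0,0],[0,0,0],[0,0,0],[0,0,0],[0,0,0]],"rotation":[[0,0,-10],[0,0,-10],[0,0,-10],[0,0,-10],[0,0,-10]]}'
python3 -m creep '{"offset":[[0,0,0],[0,0,0]],"rotation":[[0,0,-2.3],[0,0,0]]}'
python3 go.py 598 -151.1 40 95
```

```text
time_s: 19.62
ee_pos: [580.2, -52.7, 125.1]
ee_rot: [-180.0, 0.2, 12.7]
force: [1.0, 0.5, -0.3]
gripper_width: 49.8
time_s: 20.25
ee_pos: [595.0, -150.2, 124.7]
ee_rot: [-179.8, 0.1, 43.0]
force: [0.2, 0.2, -0.7]
gripper_width: 49.7
time_s: 20.88
ee_pos: [595.1, -149.9, 124.8]
ee_rot: [-179.8, -0.1, 93.0]
force: [0.4, 0.7, -1.0]
gripper_width: 50.0
time_s: 21.12
ee_pos: [595.2, -149.9, 125.1]
ee_rot: [-179.8, -0.1, 94.9]
force: [-0.4, 0.2, -0.3]
gripper_width: 49.5
t 21.12 pos [ 595.2 -149.9  125.1] rot [-1.7983e+02 -5.0000e-02  9.4940e+01] w 49.5 F [-0.4  0.2 -0.3] q6 -20.1
tool delta mm [-1.5  2.9 85.1] rows>= 2.0
rotvec tool [-0.17 -0.05 -0.06]
```

```bash
python3 -m creep '{"offset":[[-0.001,0.002,0.04],[0,0,0.04],[0,0,0.015],[0,0,0],[0,0,0]],"rotation":[[0,0,0],[0,0,0],[0,0,0],[0,0,0],[0,0,0]]}'
python3 -m creep '{"offset":[[0,0,0.004],[0,0,0.004],[0,0,0]],"rotation":[[0,0,0],[0,0,0],[0,0,0]]}'
python3 - <<'E'
from h import *
shot("scene","s7.png",(320,180,480,300),5)
E
```

```text
time_s: 21.75
ee_pos: [599.4, -151.3, 33.3]
ee_rot: [179.9, 0.1, 95.0]
force: [0.3, -0.3, -1.4]
gripper_width: 49.5
time_s: 22.12
ee_pos: [598.1, -150.9, 23.9]
ee_rot: [-180.0, -0.0, 95.0]
force: [-0.1, 0.3, -1.5]
gripper_width: 50.2
```

View pics/s7.png

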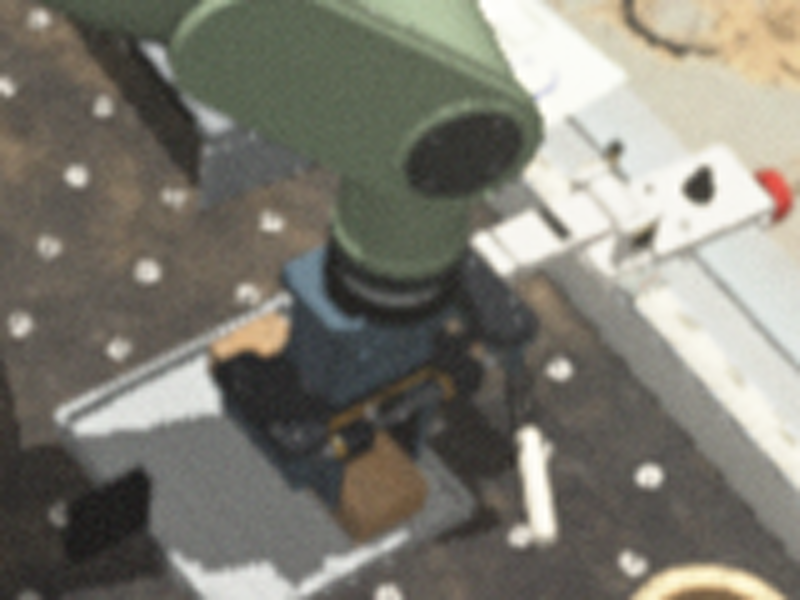

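```bash
python3 -m creep '{"offset":[[0,0,0.002],[0,0,0.001],[0,0,0]],"rotation":[[0,0,0],[0,0,0],[0,0,0]]}'
python3 -m creep '{"offset":[[0,0,0],[0,0,0]],"rotation":[[0,0,0],[0,0,0]]}' 0.3
python3 -m creep '{"offset":[[0,0,-0.02],[0,0,-0.04],[0,0,-0.05],[0,0,-0.03],[0,0,0]],"rotation":[[0,0,0],[0,0,0],[0,0,0],[0,0,0],[0,0,0]]}'
python3 - <<'E'
from h import *
shot("scene","s8.png",(240,120,440,270),4)
E
python3 go.py 420.2 280.9 160 -1.8
python3 go.py 420.2 280.9 160 178.2
```

```text
time_s: 22.55
ee_pos: [598.3, -150.9, 21.2]
ee_rot: [180.0, 0.0, 95.0]
force: [0.2, 0.2, 1.0]
gripper_width: 50.3
time_s: 22.8
ee_pos: [598.4, -151.0, 20.9]
ee_rot: [180.0, 0.0, 95.0]
force: [-0.7, 1.3, 0.1]
gripper_width: 63.0
time_s: 23.42
ee_pos: [599.9, -151.3, 163.7]
ee_rot: [179.7, 0.1, 95.0]
force: [1.1, -0.6, -1.1]
gripper_width: 63.4
t 23.48 pos [ 598.6 -151.   161.5] rot [1.7991e+02 4.0000e-02 9.4970e+01] w 63.9 F [ 0.2 -0.1 -0.7] q6 -20.2
tool delta mm [ 445.7 -140.3    1. ] rows>= 8.0
rotvec tool [ 1.000e-01 -5.000e-02  9.677e+01]
t 23.48 pos [ 598.6 -151.   161.5] rot [1.7991e+02 4.0000e-02 9.4970e+01] w 63.9 F [ 0.2 -0.1 -0.7] q6 -20.2
tool delta mm [ 445.7 -140.3    1. ] rows>= 8.0
rotvec tool [ 5.000e-02  1.000e-01 -8.323e+01]
```

View pics/s8.png

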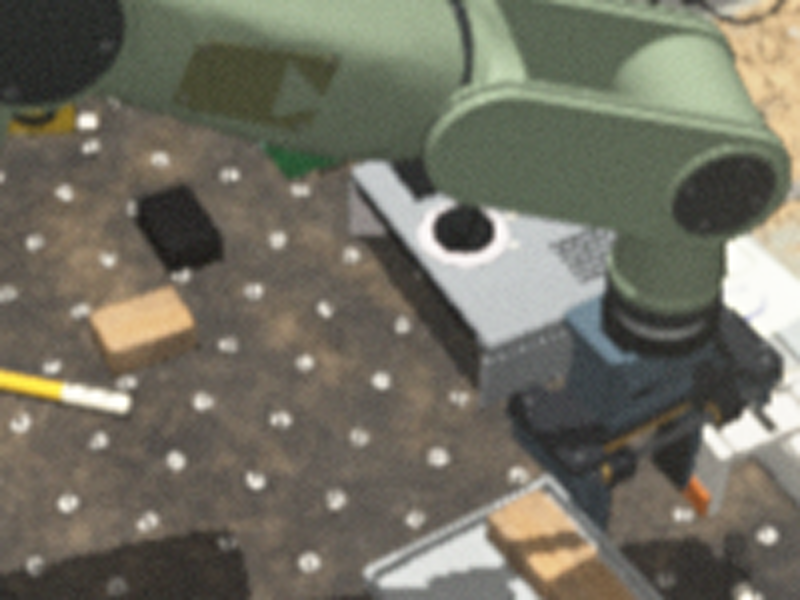

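```bash
python3 -m creep '{"offset":[[0.055,-0.0175,0],[0.055,-0.0175,0],[0.055,-0.0175,0],[0.055,-0.0175,0],[0.055,-0.0175,0]],"rotation":[[0,0,0],[0,0,0],[0,0,0],[0,0,0],[0,0,0]]}' 0
python3 -m creep '{"offset":[[0.055,-0.0175,0],[0.055,-0.0175,0],[0.055,-0.0175,0],[0,0,0],[0,0,0]],"rotation":[[0,0,0],[0,0,0],[0,0,0],[0,0,-10],[0,0,-10]]}'
python3 -m creep '{"offset":[[0,0,0],[0,0,0],[0,0,0],[0,0,0],[0,0,0]],"rotation":[[0,0,-10],[0,0,-10],[0,0,-10],[0,0,-10],[0,0,-10]]}'
python3 -m creep '{"offset":[[0,0,0],[0,0,0],[0,0,0]],"rotation":[[0,0,-10],[0,0,-3.2],[0,0,0]]}'
python3 - <<'E'
from h import *
shot("scene","s9.png",(220,120,380,240),5)
E
python3 go.py 420.2 280.9 14 178.2
```

```text
time_s: 24.1
ee_pos: [485.2, 116.7, 158.9]
ee_rot: [-179.8, 0.0, 94.9]
force: [-0.3, -0.3, 0.3]
gripper_width: 91.0
time_s: 24.72
ee_pos: [419.0, 275.5, 158.7]
ee_rot: [-179.8, 0.0, 115.4]
force: [0.8, -0.5, 0.3]
gripper_width: 91.0
time_s: 25.35
ee_pos: [419.6, 274.6, 158.7]
ee_rot: [-179.8, -0.2, 165.3]
force: [0.2, -0.1, -0.5]
gripper_width: 91.3
time_s: 25.72
ee_pos: [419.7, 274.7, 159.1]
ee_rot: [-179.9, -0.2, 178.1]
force: [-0.4, 0.4, 0.5]
gripper_width: 91.5
t 25.77 pos [419.9 274.8 159.4] rot [-1.7990e+02 -1.4000e-01  1.7811e+02] w 91.1 F [-0.4  0.3  0.7] q6 -56.2
tool delta mm [ -0.4   6.4 145.4] rows>= 3.0
rotvec tool [-0.1  -0.14 -0.09]
```

View pics/s9.png

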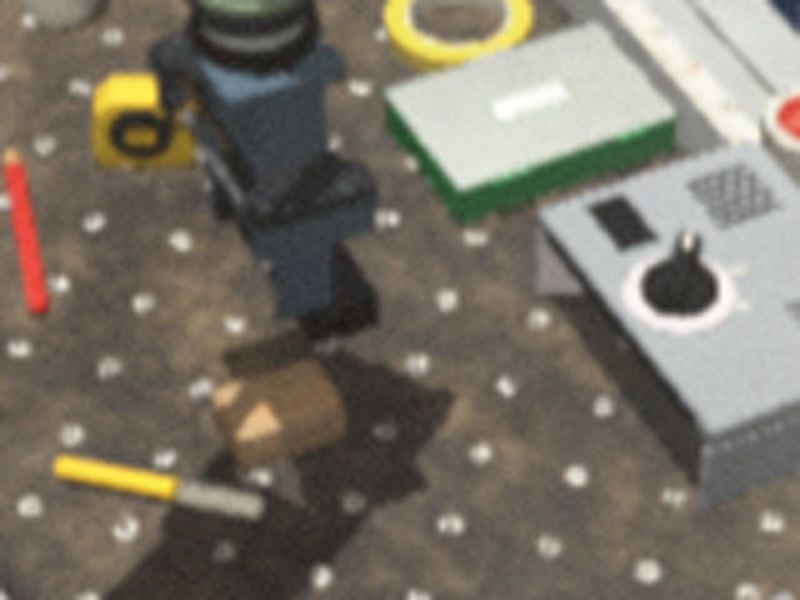

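```bash
python3 -m creep '{"offset":[[0,0.0055,0.05],[0,0,0.05],[0,0,0.045],[0,0,0],[0,0,0]],"rotation":[[0,0,0],[0,0,0],[0,0,0],[0,0,0],[0,0,0]]}'
python3 -m creep '{"offset":[[0,0,0],[0,0,0],[0,0,0],[0,0,0],[0,0,0]],"rotation":[[0,0,0],[0,0,0],[0,0,0],[0,0,0],[0,0,0]]}' 1 30
python3 -m creep '{"offset":[[0,0,0],[0,0,0]],"rotation":[[0,0,0],[0,0,0]]}'
python3 -m creep '{"offset":[[0,0,-0.03],[0,0,-0.04],[0,0,-0.04],[0,0,0]],"rotation":[[0,0,0],[0,0,0],[0,0,0],[0,0,0]]}'
python3 go.py 518.6 -115.9 120 95
```

```text
time_s: 26.4
ee_pos: [421.7, 281.3, 16.9]
ee_rot: [180.0, 0.1, 178.2]
force: [0.5, 0.8, -0.3]
gripper_width: 91.2
time_s: 27.02
ee_pos: [420.9, 280.9, 16.1]
ee_rot: [180.0, 0.0, 178.2]
force: [0.1, 0.1, 1.8]
gripper_width: 49.8
time_s: 27.28
ee_pos: [421.0, 280.9, 16.1]
ee_rot: [180.0, 0.0, 178.2]
force: [-1.2, -1.0, 3.8]
gripper_width: 49.9
time_s: 27.78
ee_pos: [422.6, 281.8, 128.5]
ee_rot: [179.8, 0.3, 178.2]
force: [-0.2, 0.7, -1.3]
gripper_width: 50.0
t 27.77 pos [422.6 281.8 128.5] rot [179.8    0.31 178.17] w 50.0 F [-0.2  0.7 -1.3] q6 -55.8
tool delta mm [-108.6 -394.5    7.7] rows>= 7.0
rotvec tool [ 0.39  0.11 83.17]
```

```bash
python3 -m creep '{"offset":[[-0.0138,-0.05,0],[-0.0138,-0.05,0],[-0.0138,-0.05,0],[-0.0138,-0.05,0],[-0.0138,-0.05,0]],"rotation":[[0,0,0],[0,0,0],[0,0,0],[0,0,0],[0,0,0]]}'
python3 -m creep '{"offset":[[-0.0138,-0.05,0],[-0.0138,-0.05,0],[-0.0125,-0.046,0],[0,0,0],[0,0,0]],"rotation":[[0,0,0],[0,0,0],[0,0,0],[0,0,10],[0,0,10]]}'
python3 -m creep '{"offset":[[0,0,0],[0,0,0],[0,0,0],[0,0,0],[0,0,0]],"rotation":[[0,0,10],[0,0,10],[0,0,10],[0,0,10],[0,0,10]]}'
python3 -m creep '{"offset":[[0,0,0],[0,0,0],[0,0,0]],"rotation":[[0,0,10],[0,0,3.2],[0,0,0]]}'
python3 - <<'E'
from h import *
shot("scene","s10.png",(290,180,450,300),5)
E
python3 go.py 518.6 -115.9 40 95
```

```text
time_s: 28.4
ee_pos: [481.0, 27.0, 124.3]
ee_rot: [-180.0, -0.2, 178.2]
force: [1.3, 0.0, 0.3]
gripper_width: 49.4
time_s: 29.02
ee_pos: [516.1, -119.1, 123.8]
ee_rot: [-180.0, -0.2, 157.7]
force: [0.7, -0.4, -0.1]
gripper_width: 50.2
time_s: 29.65
ee_pos: [516.1, -118.3, 124.0]
ee_rot: [-179.8, -0.1, 107.8]
force: [-0.5, -0.7, -0.9]
gripper_width: 49.8
time_s: 30.02
ee_pos: [516.3, -118.3, 124.3]
ee_rot: [-179.8, -0.1, 95.0]
force: [0.2, -0.3, -0.6]
gripper_width: 49.6
t 30.07 pos [ 516.5 -118.3  124.6] rot [-1.7986e+02 -4.0000e-02  9.5030e+01] w 49.7 F [ 0.1 -1.  -0.3] q6 -19.2
tool delta mm [ 2.2  2.6 84.6] rows>= 2.0
rotvec tool [-0.14 -0.04  0.03]
```

View pics/s10.png

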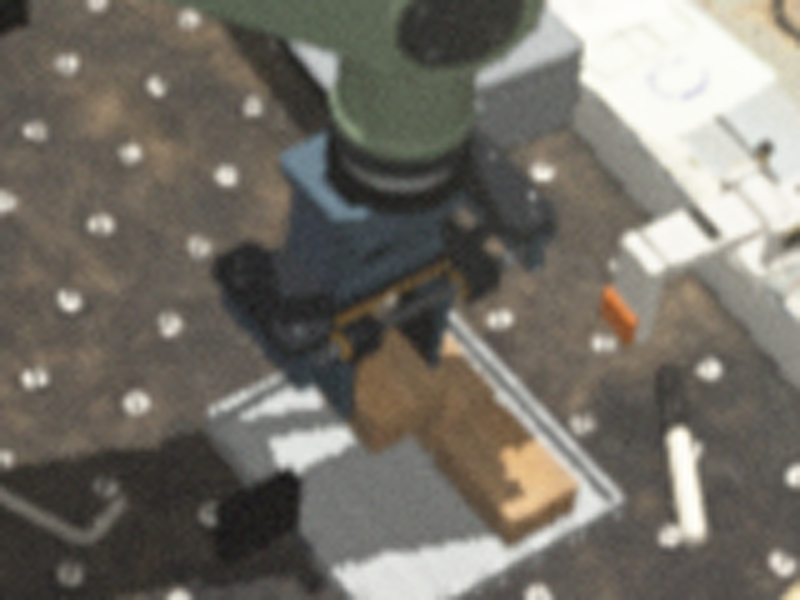

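```bash
python3 -m creep '{"offset":[[0.002,0.0015,0.04],[0,0,0.04],[0,0,0.015],[0,0,0],[0,0,0]],"rotation":[[0,0,0],[0,0,0],[0,0,0],[0,0,0],[0,0,0]]}'
python3 -m creep '{"offset":[[0,0,0.004],[0,0,0.004],[0,0,0.002],[0,0,0]],"rotation":[[0,0,0],[0,0,0],[0,0,0],[0,0,0]]}'
python3 -m creep '{"offset":[[0,0,0.001],[0,0,0]],"rotation":[[0,0,0],[0,0,0]]}'
```

```text
time_s: 30.7
ee_pos: [519.8, -116.7, 32.2]
ee_rot: [179.9, 0.1, 95.0]
force: [-0.9, -0.3, -0.1]
gripper_width: 50.0
time_s: 31.2
ee_pos: [518.5, -116.4, 20.8]
ee_rot: [-180.0, -0.0, 95.0]
force: [0.5, 0.2, -0.3]
gripper_width: 49.9
time_s: 31.45
ee_pos: [518.8, -116.4, 20.2]
ee_rot: [180.0, 0.0, 95.0]
force: [0.0, 1.0, 1.6]
gripper_width: 49.8
```

```bash
python3 -m creep '{"offset":[[0,0,0],[0,0,0]],"rotation":[[0,0,0],[0,0,0]]}' 0.33
python3 -m creep '{"offset":[[0,0,-0.02],[0,0,-0.04],[0,0,-0.05],[0,0,-0.03],[0,0,0]],"rotation":[[0,0,0],[0,0,0],[0,0,0],[0,0,0],[0,0,0]]}'
python3 go.py 380 -380 170 5
```

```text
time_s: 31.7
ee_pos: [518.6, -116.4, 20.0]
ee_rot: [180.0, 0.0, 95.0]
force: [0.5, 0.4, -0.5]
gripper_width: 61.0
time_s: 32.33
ee_pos: [520.1, -116.7, 162.4]
ee_rot: [179.7, 0.1, 95.0]
force: [0.4, 0.6, -1.0]
gripper_width: 61.1
t 32.33 pos [ 520.1 -116.7  162.4] rot [1.7968e+02 1.1000e-01 9.4970e+01] w 61.1 F [ 0.4  0.6 -1. ] q6 -18.9
tool delta mm [-250.1 -162.4   -8. ] rows>= 5.0
rotvec tool [ 0.34 -0.16 89.97]
```

```bash
python3 -m creep '{"offset":[[-0.05,-0.0325,-0.002],[-0.05,-0.0325,-0.002],[-0.05,-0.0325,-0.002],[-0.05,-0.0325,-0.002],[-0.05,-0.0325,0]],"rotation":[[0,0,0],[0,0,0],[0,0,0],[0,0,0],[0,0,0]]}' 0
python3 -m creep '{"offset":[[0,0,0],[0,0,0],[0,0,0],[0,0,0],[0,0,0]],"rotation":[[0,0,10],[0,0,10],[0,0,10],[0,0,10],[0,0,10]]}'
python3 -m creep '{"offset":[[0,0,0],[0,0,0],[0,0,0],[0,0,0],[0,0,0]],"rotation":[[0,0,10],[0,0,10],[0,0,10],[0,0,10],[0,0,0]]}'
python3 - <<'E'
from h import *
im=shot("top","t11.png",(325,165,495,295),4.5)
cv2.imwrite("pics/t11b.png",cv2.resize(im[100:200,195:325],None,fx=6,fy=6,interpolation=cv2.INTER_CUBIC))
im=shot("scene","s11.png",(280,120,440,300),3.3)
E
python3 go.py 441 -122.7 100 5
```

```text
time_s: 32.95
ee_pos: [376.8, -380.5, 166.5]
ee_rot: [-179.9, -0.1, 95.0]
force: [0.5, -0.8, -0.3]
gripper_width: 91.0
time_s: 33.58
ee_pos: [377.6, -378.8, 166.1]
ee_rot: [-179.8, -0.0, 44.6]
force: [-0.2, 1.5, -0.4]
gripper_width: 91.3
time_s: 34.2
ee_pos: [377.7, -378.9, 166.4]
ee_rot: [-179.9, 0.1, 5.1]
force: [-0.1, 0.2, -0.3]
gripper_width: 91.2
t 34.3 pos [ 378.  -379.1  166.9] rot [-1.7992e+02  7.0000e-02  5.1300e+00] w 91.2 F [-0.4  0.5 -0.2] q6 38.6
tool delta mm [  85.8 -249.7   67.2] rows>= 5.0
rotvec tool [-0.08  0.07  0.13]
```

View pics/t11.png

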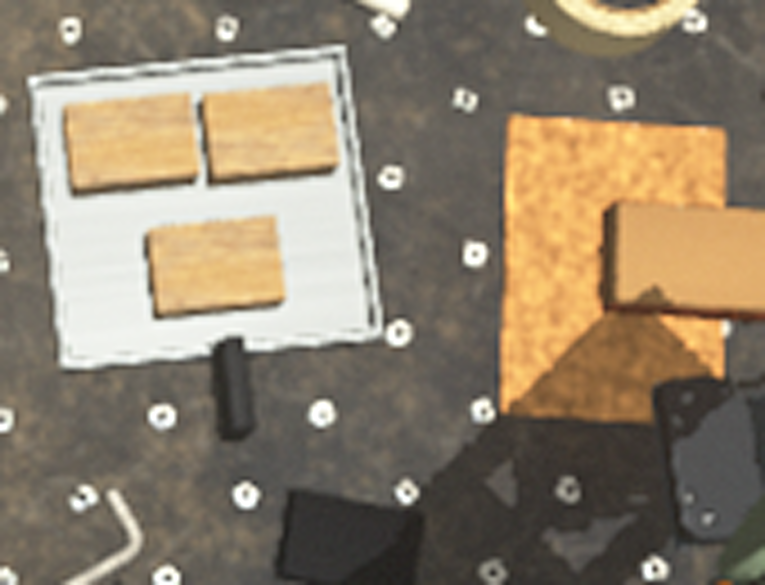

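View pics/t11b.png

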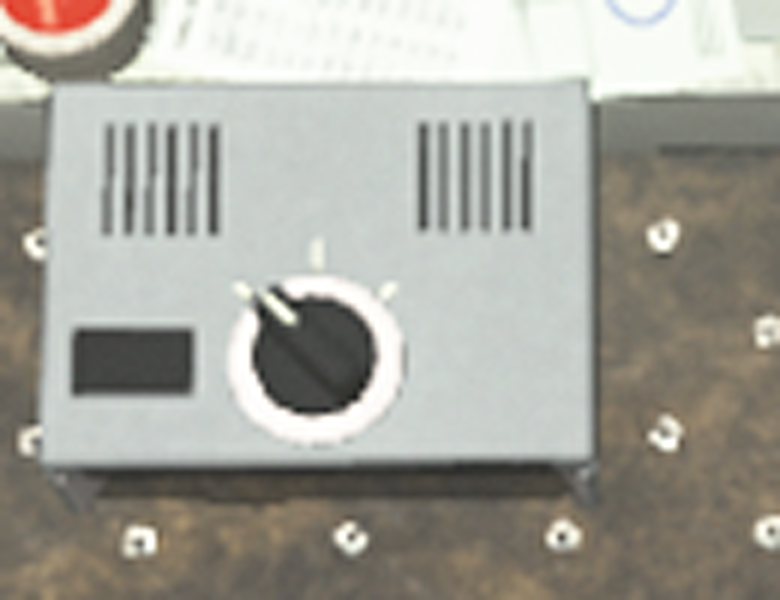

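View pics/s11.png

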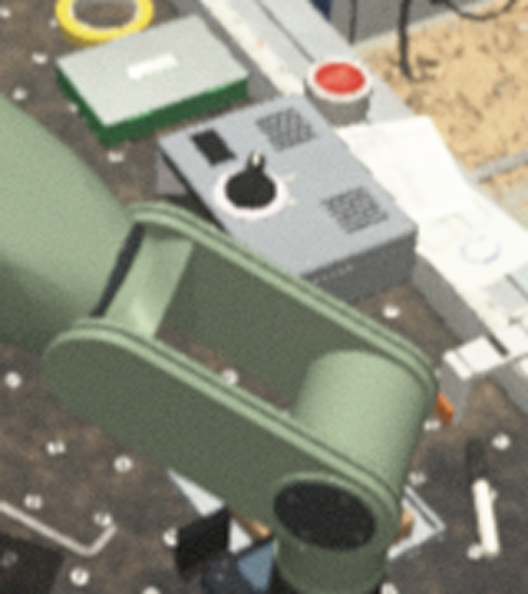

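The tray holds all three pieces flat, but the sanding block on the mat was knocked to the right. I'll measure it and lay it back.

```bash
python3 - <<'E'
from h import *
im=shot("top","t12.png",(420,170,540,290),5)
E
```

```text
(no output)
```

View pics/t12.png

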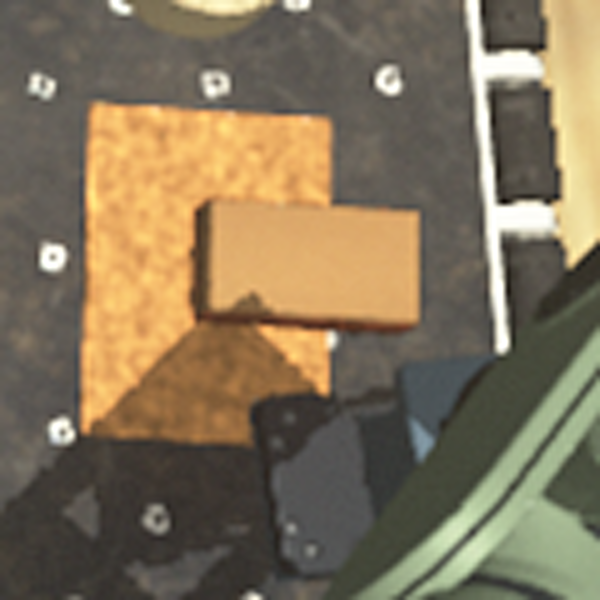

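```bash
python3 - <<'E'
from m import *
quad("top",[(209,201),(420,209),(417,325),(206,317)],(420,170),5,35)
quad("top",[(90,103),(331,117),(329,453),(80,435)],(420,170),5,3)
print("tray");quad("top",[(31,78),(343,46),(381,335),(64,368)],(325,165),4.5,18)
k=6
print("roof6");quad("top",[(52,85),(587,82),(595,463),(44,465)],(195,100),k,76)
for uv in [(52,85),(587,82),(595,463),(44,465)]: print(bp("top",(uv[0]/k+195,uv[1]/k+100),76).round(1))
print(bp("top",(316/k+195,362/k+100),82).round(1), bp("top",(313/k+195,355/k+100),110).round(1))
for uv in [(415,235),(159,145)]: print("sc",bp("scene",(uv[0]/3.3+280,uv[1]/3.3+120),76).round(1))
s=[[(66,104),(191,93),(200,180),(75,190)],[(203,97),(331,84),(339,168),(209,181)],[(148,229),(275,217),(284,300),(157,315)]]
for c in s: quad("top",c,(325,165),4.5,34)
E
python3 go.py 515 -413 150 87
```

```text
ctr [ 516.1 -401.4] sides [110.5, 61.9, 109.6, 61.8] ang [-93.1, 173.9, 86.9, -5.3]
  ctr [ 516.9 -355.4] sides [130.1, 182.8, 131.3, 180.9] ang [-94.3, 175.3, 84.9, -5.1]
tray
  ctr [ 556.5 -112.6] sides [186.7, 175.2, 185.5, 174.7] ang [-84.8, -175.4, 95.1, 5.0]
roof6
  ctr [720.1 203. ] sides [231.6, 171.9, 233.2, 170.9] ang [-90.4, -179.4, 89.4, 0.1]
[806.6 319.4  76. ]
[805.1  87.7  76. ]
[633.2  85.9  76. ]
[635.7 319.1  76. ]
[677.6 203.6  82. ] [671.1 201.4 110. ]
sc [794.9  75.7  76. ]
sc [633.1 306.7  76. ]
  ctr [591.3 -70.2] sides [73.5, 52.4, 72.9, 51.7] ang [-85.7, -176.3, 93.8, 4.3]
  ctr [ 595.6 -150.6] sides [75.6, 50.7, 76.2, 50.5] ang [-84.9, -177.3, 95.0, 1.9]
  ctr [ 517.2 -115.9] sides [74.1, 49.1, 73.8, 50.7] ang [-85.4, -176.3, 95.9, 4.0]
t 34.35 pos [ 378.1 -379.2  167.2] rot [-1.7994e+02  5.0000e-02  5.0900e+00] w 90.9 F [ 0.4 -0.4  0.8] q6 38.6
tool delta mm [133.4  45.8  17.1] rows>= 3.0
rotvec tool [-8.000e-02 -0.000e+00 -8.191e+01]
```

```bash
python3 go.py 516.1 -401.4 150 87; python3 -m creep '{"offset":[[0.045,0.011,0],[0.045,0.011,0],[0.046,0.012,0],[0,0,0],[0,0,0]],"rotation":[[0,0,0],[0,0,0],[0,0,0],[0,0,-10],[0,0,-10]]}'
python3 -m creep '{"offset":[[0,0,0],[0,0,0],[0,0,0],[0,0,0],[0,0,0]],"rotation":[[0,0,-10],[0,0,-10],[0,0,-10],[0,0,-10],[0,0,-10]]}'
python3 -m creep '{"offset":[[0,0,0],[0,0,0],[0,0,0]],"rotation":[[0,0,-10],[0,0,-2],[0,0,0]]}'
python3 go.py 516.1 -401.4 15 87
```

```text
t 34.35 pos [ 378.1 -379.2  167.2] rot [-1.7994e+02  5.0000e-02  5.0900e+00] w 90.9 F [ 0.4 -0.4  0.8] q6 38.6
tool delta mm [135.5  34.3  17.1] rows>= 3.0
rotvec tool [-8.000e-02 -0.000e+00 -8.191e+01]
time_s: 34.98
ee_pos: [517.3, -401.4, 167.0]
ee_rot: [-179.9, 0.0, 25.4]
force: [0.7, -0.6, 0.7]
gripper_width: 91.2
time_s: 35.6
ee_pos: [516.7, -401.5, 167.5]
ee_rot: [-180.0, -0.0, 75.4]
force: [-0.1, -0.2, -0.1]
gripper_width: 90.9
time_s: 35.98
ee_pos: [516.8, -401.6, 167.8]
ee_rot: [-180.0, -0.0, 86.9]
force: [0.3, 0.3, 0.4]
gripper_width: 91.1
t 35.98 pos [ 516.8 -401.6  167.8] rot [-1.7999e+02 -1.0000e-02  8.6890e+01] w 91.1 F [0.3 0.3 0.4] q6 -35.8
tool delta mm [ 1.000e-01 -7.000e-01  1.528e+02] rows>= 3.0
rotvec tool [-0.01 -0.01 -0.11]
```

```bash
python3 -m creep '{"offset":[[0,-0.001,0.05],[0,0,0.05],[0,0,0.05],[0,0,0],[0,0,0]],"rotation":[[0,0,0],[0,0,0],[0,0,0],[0,0,0],[0,0,0]]}'
python3 -m creep '{"offset":[[0,0,0],[0,0,0],[0,0,0],[0,0,0],[0,0,0]],"rotation":[[0,0,0],[0,0,0],[0,0,0],[0,0,0],[0,0,0]]}' 1 30
python3 -m creep '{"offset":[[0,0,-0.015],[0.023,0,-0.005],[0.023,0,0],[0,0,0.01],[0,0,0]],"rotation":[[0,0,0],[0,0,0],[0,0,0],[0,0,0],[0,0,0]]}'
python3 -m creep '{"offset":[[0,0,0.007],[0,0,0.003],[0,0,0]],"rotation":[[0,0,0],[0,0,0],[0,0,0]]}'
```

```text
time_s: 36.6
ee_pos: [517.0, -402.5, 19.8]
ee_rot: [179.9, 0.1, 86.9]
force: [0.7, 1.2, 1.0]
gripper_width: 90.9
time_s: 37.22
ee_pos: [516.3, -401.9, 18.9]
ee_rot: [179.9, 0.1, 87.0]
force: [-0.4, 0.7, 5.1]
gripper_width: 61.6
time_s: 37.85
ee_pos: [517.6, -354.5, 26.7]
ee_rot: [-179.9, -0.1, 87.0]
force: [1.0, -0.4, -1.0]
gripper_width: 61.6
time_s: 38.22
ee_pos: [518.1, -355.9, 18.9]
ee_rot: [180.0, -0.0, 86.9]
force: [-2.2, 2.5, 7.3]
gripper_width: 61.7
```

```bash
python3 -m creep '{"offset":[[0,0,0],[0,0,0],[0,0,0]],"rotation":[[0,0,0],[0,0,0],[0,0,0]]}' 0
python3 -m creep '{"offset":[[0,0,-0.03],[0,0,-0.05],[0,0,-0.05],[0,0,-0.02],[0,0,0]],"rotation":[[0,0,0],[0,0,0],[0,0,0],[0,0,0],[0,0,0]]}'
python3 go.py 441 -122.7 110 5
```

```text
time_s: 38.6
ee_pos: [518.1, -355.7, 17.6]
ee_rot: [-180.0, -0.0, 87.0]
force: [0.4, -0.3, -0.4]
gripper_width: 88.3
time_s: 39.22
ee_pos: [519.0, -356.2, 169.7]
ee_rot: [179.8, 0.1, 87.0]
force: [-0.4, -1.0, -0.2]
gripper_width: 91.3
t 39.23 pos [ 519.  -356.2  169.7] rot [1.798e+02 1.300e-01 8.697e+01] w 91.3 F [-0.4 -1.  -0.2] q6 -32.5
tool delta mm [229.2 -90.5  58.9] rows>= 4.0
rotvec tool [ 2.500e-01 -3.000e-02  8.197e+01]
```

```bash
python3 -m creep '{"offset":[[0.057,-0.0225,0],[0.057,-0.0225,0],[0.057,-0.0225,0],[0.058,-0.023,0],[0,0,0]],"rotation":[[0,0,0],[0,0,0],[0,0,0],[0,0,0],[0,0,10]]}'
python3 -m creep '{"offset":[[0,0,0],[0,0,0],[0,0,0],[0,0,0],[0,0,0]],"rotation":[[0,0,10],[0,0,10],[0,0,10],[0,0,10],[0,0,10]]}'
python3 -m creep '{"offset":[[0,0,0],[0,0,0],[0,0,0]],"rotation":[[0,0,10],[0,0,10],[0,0,2]]}' 0.4
python3 - <<'E'
from h import *
shot("scene","s13.png",(270,200,430,320),5)
shot("top","t13.png",(300,165,540,295),3.3)
E
python3 go.py 441 -122.7 26 5
```

```text
time_s: 39.85
ee_pos: [436.8, -118.5, 166.2]
ee_rot: [-179.7, -0.1, 76.9]
force: [0.7, -1.6, -0.1]
gripper_width: 91.1
time_s: 40.48
ee_pos: [438.9, -121.8, 166.2]
ee_rot: [-179.9, 0.2, 26.6]
force: [-0.4, -0.1, 0.4]
gripper_width: 91.3
time_s: 40.85
ee_pos: [439.1, -121.9, 166.5]
ee_rot: [-179.9, 0.2, 5.0]
force: [0.4, -0.3, 0.9]
gripper_width: 63.6
t 40.95 pos [ 439.4 -122.   167. ] rot [-1.7997e+02  1.0000e-01  5.0700e+00] w 56.5 F [ 0.7  0.1 -0.3] q6 68.0
tool delta mm [  1.8   0.9 141. ] rows>= 3.0
rotvec tool [-0.03  0.1   0.07]
```

View pics/s13.png

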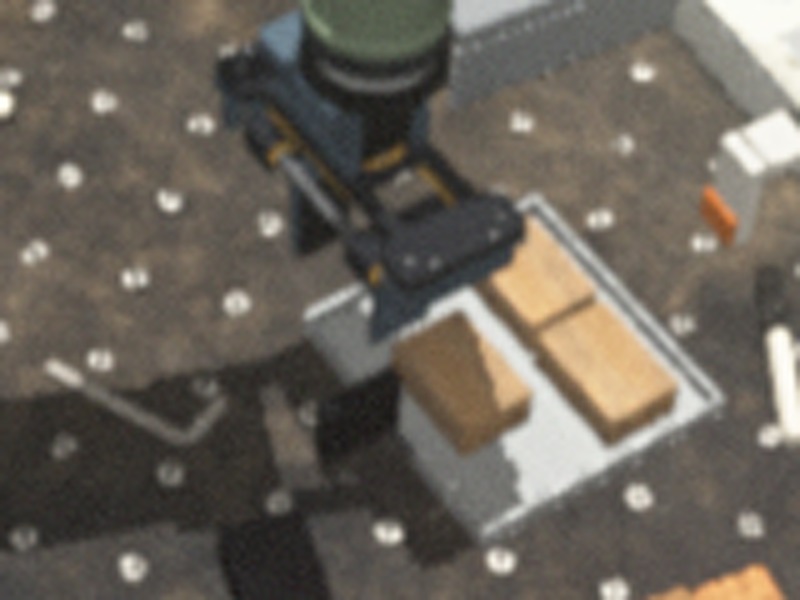

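View pics/t13.png

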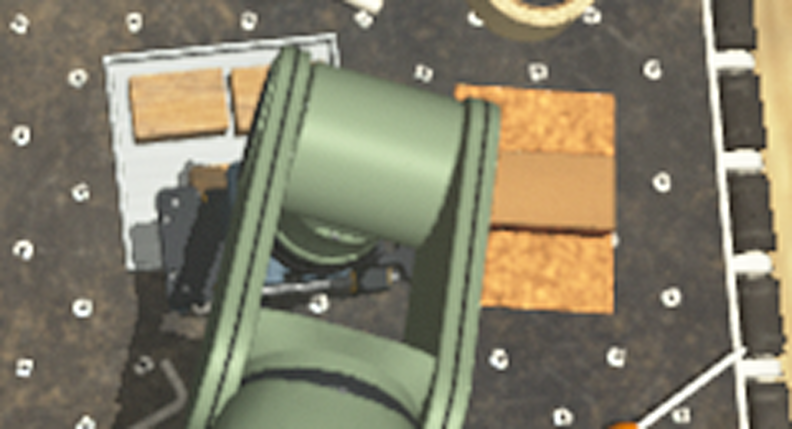

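The block is back on the mat and all three pieces are flat in the tray. Next, the tab.

```bash
python3 -m creep '{"offset":[[0.0015,0,0.05],[0,0,0.05],[0,0,0.038],[0,0,0],[0,0,0]],"rotation":[[0,0,0],[0,0,0],[0,0,0],[0,0,0],[0,0,0]]}'
python3 -m creep '{"offset":[[0,0,0],[0,0,0],[0,0,0],[0,0,0],[0,0,0]],"rotation":[[0,0,0],[0,0,0],[0,0,0],[0,0,0],[0,0,0]]}' 1 40
python3 -m creep '{"offset":[[0,0,0],[0,0,0]],"rotation":[[0,0,0],[0,0,0]]}'
python3 go.py 419 202.8 28 0
```

```text
time_s: 41.58
ee_pos: [442.4, -122.3, 30.9]
ee_rot: [180.0, -0.1, 5.0]
force: [0.0, 0.5, -0.6]
gripper_width: 54.7
time_s: 42.2
ee_pos: [441.5, -122.0, 30.1]
ee_rot: [180.0, -0.0, 4.9]
force: [-0.1, 0.3, 2.7]
gripper_width: 13.9
time_s: 42.45
ee_pos: [441.5, -122.0, 30.1]
ee_rot: [180.0, -0.0, 5.0]
force: [-0.9, 0.7, 3.6]
gripper_width: 13.9
t 42.45 pos [ 441.5 -122.    30.1] rot [ 1.80e+02 -1.00e-02  4.96e+00] w 13.9 F [-0.9  0.7  3.6] q6 68.2
tool delta mm [   5.6 -325.6    2.1] rows>= 6.0
rotvec tool [ 0.   -0.01  4.96]
```

```bash
python3 -m creep '{"offset":[[0,0,0],[0,0,0],[0,-0.008,0],[0,-0.015,0],[0,-0.02,0]],"rotation":[[0,0,2.5],[0,0,2.5],[0,0,0],[0,0,0],[0,0,0]]}'
python3 -m creep '{"offset":[[0,-0.02,0],[0,-0.02,0],[0,-0.02,0],[0,-0.02,0],[0,-0.02,0]],"rotation":[[0,0,0],[0,0,0],[0,0,0],[0,0,0],[0,0,0]]}'
python3 go.py 419 202.8 30 0
```

```text
time_s: 43.08
ee_pos: [442.2, -79.4, 30.1]
ee_rot: [179.9, -0.1, -0.0]
force: [1.6, -6.2, 2.7]
gripper_width: 13.7
time_s: 43.7
ee_pos: [438.8, 18.9, 30.1]
ee_rot: [179.7, 0.3, -0.1]
force: [-8.2, -22.5, 14.9]
gripper_width: 17.2
t 43.7 pos [438.8  18.9  30.1] rot [ 1.7972e+02  3.3000e-01 -1.0000e-01] w 17.2 F [ -8.2 -22.5  14.9] q6 91.6
tool delta mm [ -20.1 -183.9   -0.7] rows>= 4.0
rotvec tool [ 0.28  0.33 -0.1 ]
```

```bash
python3 -m creep '{"offset":[[0,0,0],[0,0,0]],"rotation":[[0,0,0],[0,0,0]]}'
python3 - <<'E'
from h import *
shot("scene","s14.png",(270,150,430,270),5)
shot("top","t14.png",(260,130,440,290),3.6)
E
```

```text
time_s: 43.95
ee_pos: [438.6, 20.8, 30.1]
ee_rot: [180.0, 0.3, -0.3]
force: [-6.8, -6.4, 10.2]
gripper_width: 17.3
```

View pics/s14.png

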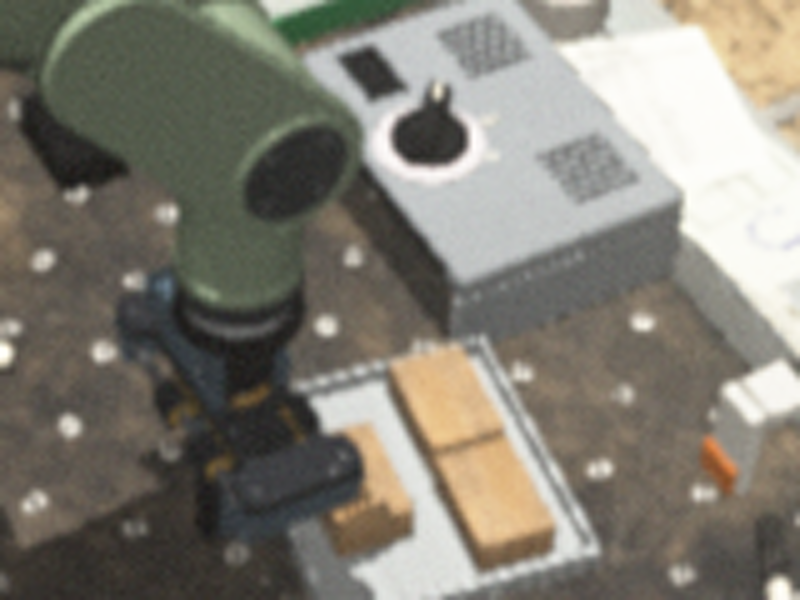

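View pics/t14.png

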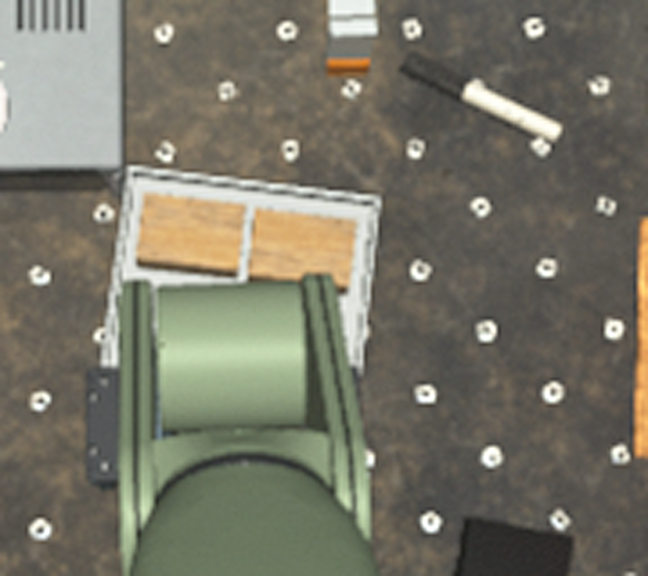

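```bash
python3 - <<'E'
from m import *
o=(260,130);k=3.6
for c in [(130,167),(380,200)]: print(bp("top",(c[0]/k+o[0],c[1]/k+o[1]),18).round(1))
E
python3 go.py 419 202.8 30 0
```

```text
[653.   82.6  18. ]
[ 625.  -101.8   18. ]
t 44.05 pos [438.6  20.8  30.1] rot [-179.99    0.31   -0.32] w 17.2 F [-6.2 -6.2 11.6] q6 91.5
tool delta mm [ -20.7 -181.9    0.2] rows>= 4.0
rotvec tool [-0.01  0.31 -0.32]
```

The tray's leading left corner caught on the tester's side and yawed the tray. I'll back off first, gripping harder.

```bash
python3 -m creep '{"offset":[[-0.005,0,0],[-0.01,0,0],[-0.01,0,0],[-0.01,0,0],[-0.008,0,0]],"rotation":[[0,0,0],[0,0,0],[0,0,0],[0,0,0],[0,0,0]]}' 1 60
python3 -m creep '{"offset":[[0,0,0],[0,0,0]],"rotation":[[0,0,0],[0,0,0]]}'
python3 - <<'E'
from m import *
im=shot("top","t15.png",(260,130,440,290),3.6)
E
```

```text
time_s: 44.68
ee_pos: [398.8, 21.2, 30.0]
ee_rot: [180.0, -0.1, 0.0]
force: [4.0, 0.8, 3.0]
gripper_width: 13.9
time_s: 44.92
ee_pos: [397.6, 21.2, 30.1]
ee_rot: [-180.0, 0.1, 0.0]
force: [-2.1, 1.8, 5.7]
gripper_width: 14.0
```

View pics/t15.png

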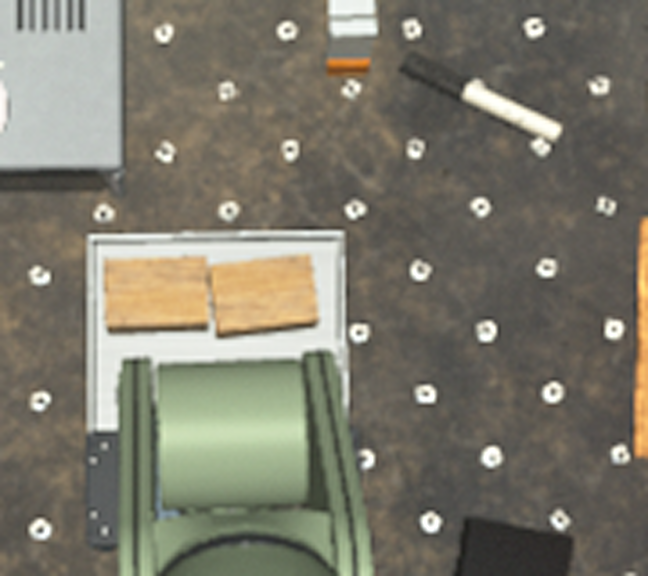

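The tray is square again, the grip is at 14 mm and the pieces are still flat. I'll continue left.

```bash
python3 -m creep '{"offset":[[0,-0.01,0],[0,-0.02,0],[0,-0.02,0],[0,-0.02,0],[0,-0.02,0]],"rotation":[[0,0,0],[0,0,0],[0,0,0],[0,0,0],[0,0,0]]}'
python3 -m creep '{"offset":[[0,-0.02,0],[0,-0.02,0],[0,-0.018,0],[0,-0.01,0],[0,0,0]],"rotation":[[0,0,0],[0,0,0],[0,0,0],[0,0,0],[0,0,0]]}'
python3 go.py 419 202.8 30 0
```

```text
time_s: 45.6
ee_pos: [398.2, 110.5, 30.1]
ee_rot: [179.9, 0.1, -0.1]
force: [1.2, -7.9, 4.6]
gripper_width: 13.6
time_s: 46.22
ee_pos: [398.2, 179.3, 30.1]
ee_rot: [180.0, 0.1, -0.0]
force: [-0.6, 0.7, 5.4]
gripper_width: 13.4
t 46.23 pos [398.2 179.3  30.1] rot [ 1.7999e+02  5.0000e-02 -3.0000e-02] w 13.4 F [-0.6  0.7  5.4] q6 112.7
tool delta mm [ 20.8 -23.5   0. ] rows>= 1.0
rotvec tool [ 0.01  0.05 -0.03]
```

```bash
python3 -m creep '{"offset":[[0.008,-0.008,0],[0.008,-0.008,0],[0.004,-0.007,0],[0,0,0],[0,0,0]],"rotation":[[0,0,0],[0,0,0],[0,0,0],[0,0,0],[0,0,0]]}'
python3 - <<'E'
from m import *
im=shot("top","t16.png",(190,100,330,270),4)
im=shot("scene","s16.png",(220,120,400,260),4.4)
E
```

```text
time_s: 46.85
ee_pos: [416.8, 201.0, 30.0]
ee_rot: [179.9, 0.2, -0.1]
force: [-1.6, -3.0, 7.8]
gripper_width: 13.7
```

View pics/t16.png

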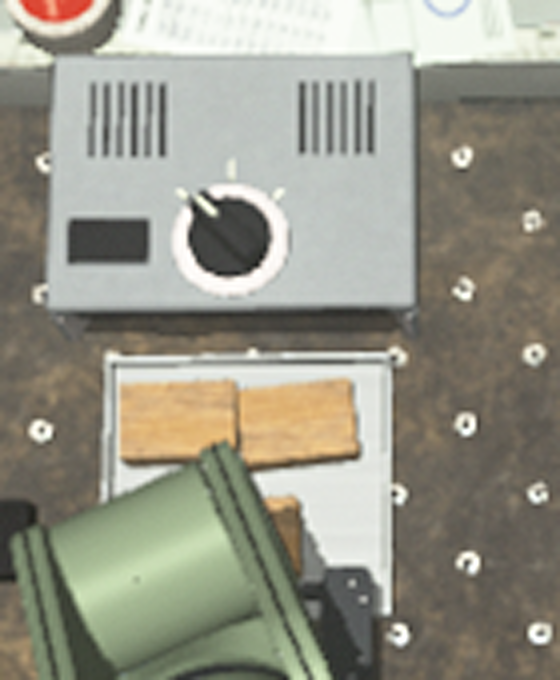

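View pics/s16.png

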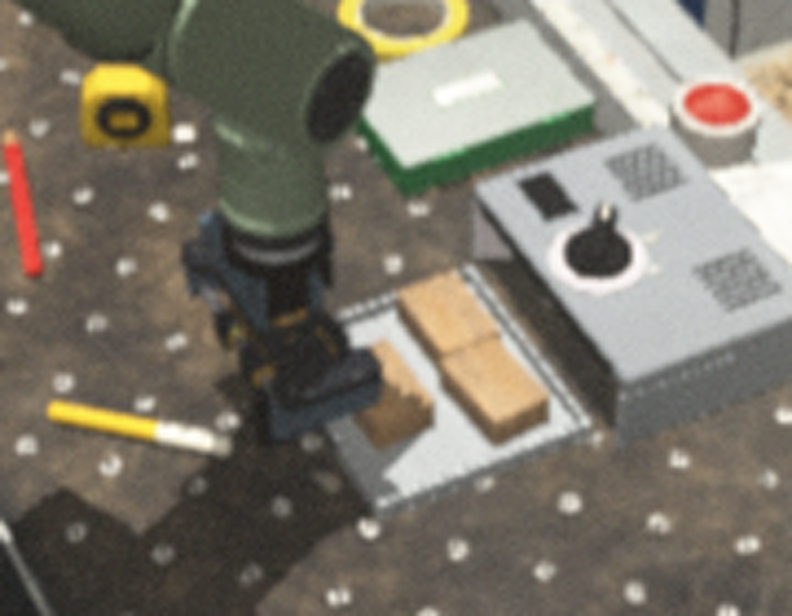

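```bash
python3 - <<'E'
from m import *
o=(190,100);k=4
f=lambda c,z: bp("top",(c[0]/k+o[0],c[1]/k+o[1]),z).round(1)
print("tray",f((107,356),18),f((393,353),18))
print("roof",f((48,311),76),f((416,308),76),f((55,57),76),f((413,54),76))
print("side of tray bottom right",f((391,613),18))
E
python3 go.py 592 202.8 30 0
```

```text
tray [621.3 292.9  18. ] [620.6 103.8  18. ]
roof [635.  319.9  76. ] [633.6  86.3  76. ] [806.4 319.1  76. ] [805.5  86.6  76. ]
side of tray bottom right [446.3 106.4  18. ]
t 46.95 pos [416.8 201.   30. ] rot [ 1.7988e+02  2.3000e-01 -6.0000e-02] w 13.9 F [-2.3 -4.1  8.3] q6 114.4
tool delta mm [175.2  -2.   -0.7] rows>= 3.0
rotvec tool [ 0.12  0.23 -0.06]
```

```bash
python3 -m creep '{"offset":[[0,-0.002,0],[0.005,0,0],[0.01,0,0],[0.01,0,0],[0.01,0,0]],"rotation":[[0,0,-0.7],[0,0,0],[0,0,0],[0,0,0],[0,0,0]]}'
python3 - <<'E'
from m import *
im=shot("top","t17.png",(190,100,330,270),4)
E
```

```text
time_s: 47.58
ee_pos: [446.6, 203.2, 29.9]
ee_rot: [179.8, 0.8, 0.6]
force: [-16.3, -0.9, 18.5]
gripper_width: 14.4
```

View pics/t17.png

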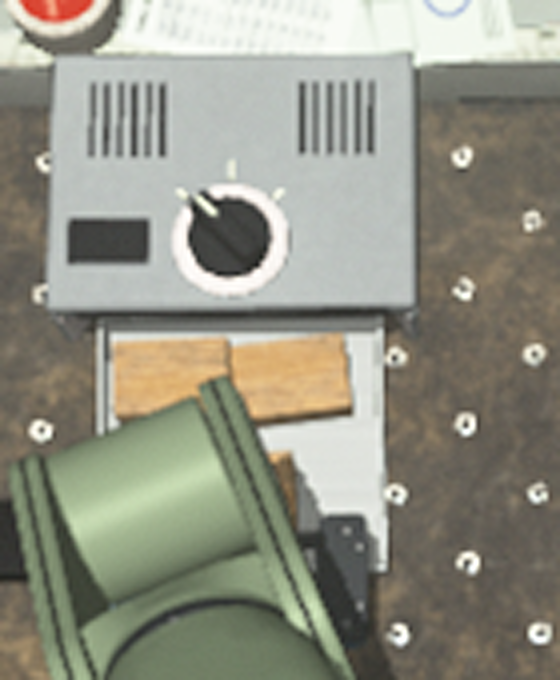

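```bash
python3 -m creep '{"offset":[[0,0,0],[0,0,0]],"rotation":[[0,0,0],[0,0,0]]}'
python3 -m creep '{"offset":[[0,0,-0.0015],[0,0,0]],"rotation":[[0,0,0],[0,0,0]]}'
python3 go.py 592 202.8 30 0
python3 - <<'E'
from m import *
o=(190,100);k=4
f=lambda c,z: bp("top",(c[0]/k+o[0],c[1]/k+o[1]),z).round(1)
print(f((99,318),18),f((384,318),18),f((388,571),18))
E
```

```text
time_s: 47.88
ee_pos: [449.1, 203.5, 29.8]
ee_rot: [179.9, 0.6, 0.6]
force: [-7.8, -1.3, 12.2]
gripper_width: 13.5
time_s: 48.12
ee_pos: [452.2, 203.9, 30.3]
ee_rot: [179.9, 0.2, 0.7]
force: [0.3, -0.2, -6.3]
gripper_width: 13.5
t 48.12 pos [452.2 203.9  30.3] rot [179.92   0.2    0.67] w 13.5 F [ 0.3 -0.2 -6.3] q6 112.3
tool delta mm [139.8   2.7  -0.2] rows>= 3.0
rotvec tool [0.08 0.2  0.67]
[647.5 298.6  18. ] [644.8 109.6  18. ] [474.  108.1  18. ]
```

```bash
python3 -m creep '{"offset":[[0.005,0.001,0],[0.01,0,0],[0.01,0,0],[0.005,0,0],[0,0,0]],"rotation":[[0,0,0.5],[0,0,0],[0,0,0],[0,0,0],[0,0,0]]}'
python3 go.py 592 202.8 30 0
```

```text
time_s: 48.75
ee_pos: [484.1, 203.5, 31.3]
ee_rot: [180.0, -0.0, 0.1]
force: [0.3, -0.2, -6.3]
gripper_width: 13.8
t 48.75 pos [484.1 203.5  31.3] rot [ 1.8e+02 -0.0e+00  1.5e-01] w 13.8 F [ 0.3 -0.2 -6.3] q6 111.4
tool delta mm [107.9   1.    1.3] rows>= 2.0
rotvec tool [ 0.   -0.    0.15]
```

```bash
python3 -m creep '{"offset":[[0.008,0,0.0007],[0.01,0,0],[0.01,0,0],[0.01,0,0],[0.005,0,0]],"rotation":[[0,0,0],[0,0,0],[0,0,0],[0,0,0],[0,0,0]]}'
python3 -m creep '{"offset":[[0.008,0,0],[0.01,0,0],[0.01,0,0],[0.005,0,0],[0,0,0]],"rotation":[[0,0,0],[0,0,0],[0,0,0],[0,0,0],[0,0,0]]}'
python3 go.py 592 202.8 30 0
```

```text
time_s: 49.38
ee_pos: [527.6, 203.7, 30.7]
ee_rot: [-180.0, -0.0, 0.2]
force: [-0.1, 0.6, -5.9]
gripper_width: 13.8
time_s: 50.0
ee_pos: [560.0, 203.7, 30.7]
ee_rot: [180.0, 0.0, 0.2]
force: [0.4, 0.4, -6.0]
gripper_width: 13.4
t 50.0 pos [560.  203.7  30.7] rot [1.8e+02 0.0e+00 1.6e-01] w 13.4 F [ 0.4  0.4 -6. ] q6 108.7
tool delta mm [32.   1.   0.7] rows>= 1.0
rotvec tool [0.   0.   0.16]
```

```bash
python3 -m creep '{"offset":[[0.008,0,0],[0.008,0,0],[0.006,0,0],[0.003,0,0],[0,0,0]],"rotation":[[0,0,0],[0,0,0],[0,0,0],[0,0,0],[0,0,0]]}'
python3 -m creep '{"offset":[[0.002,0,0],[0.002,0,0],[0.002,0,0],[0,0,0]],"rotation":[[0,0,0],[0,0,0],[0,0,0],[0,0,0]]}'
```

```text
time_s: 50.62
ee_pos: [584.7, 203.8, 30.6]
ee_rot: [180.0, 0.0, 0.2]
force: [-0.0, -0.1, -5.1]
gripper_width: 13.9
time_s: 51.12
ee_pos: [590.9, 203.9, 30.8]
ee_rot: [-180.0, -0.0, 0.2]
force: [0.0, -1.3, -6.8]
gripper_width: 13.6
```

```bash
python3 -m creep '{"offset":[[0.002,0,0],[0.001,0,0],[0,0,0]],"rotation":[[0,0,0],[0,0,0],[0,0,0]]}'
```

```text
time_s: 51.5
ee_pos: [592.0, 204.1, 30.7]
ee_rot: [180.0, 0.2, 0.1]
force: [-6.0, 1.4, -3.3]
gripper_width: 13.9
```

```bash
python3 -m creep '{"offset":[[0.002,0,0],[0.001,0,0],[0,0,0]],"rotation":[[0,0,0],[0,0,0],[0,0,0]]}'
```

```text
time_s: 51.88
ee_pos: [592.3, 204.4, 30.8]
ee_rot: [180.0, 0.5, 0.1]
force: [-12.4, 2.7, 1.3]
gripper_width: 13.6
```

```bash
python3 -m creep '{"offset":[[-0.002,0,0.0008],[0,0,0]],"rotation":[[0,0,0],[0,0,0]]}'
python3 -m creep '{"offset":[[0,0,0],[0,0,0],[0,0,0],[0,0,0]],"rotation":[[0,0,0],[0,0,0],[0,0,0],[0,0,0]]}' 0.3 30
python3 - <<'E'
from m import *
im=shot("scene","s18.png",(250,120,410,240),5)
im=shot("top","t18.png",(190,100,330,270),4)
E
```

```text
time_s: 52.12
ee_pos: [592.0, 204.1, 30.0]
ee_rot: [180.0, 0.3, 0.1]
force: [-7.0, 1.8, -1.6]
gripper_width: 14.0
time_s: 52.62
ee_pos: [595.2, 203.9, 30.3]
ee_rot: [-180.0, -0.1, 0.2]
force: [-0.6, 0.6, -0.4]
gripper_width: 51.0
```

View pics/s18.png

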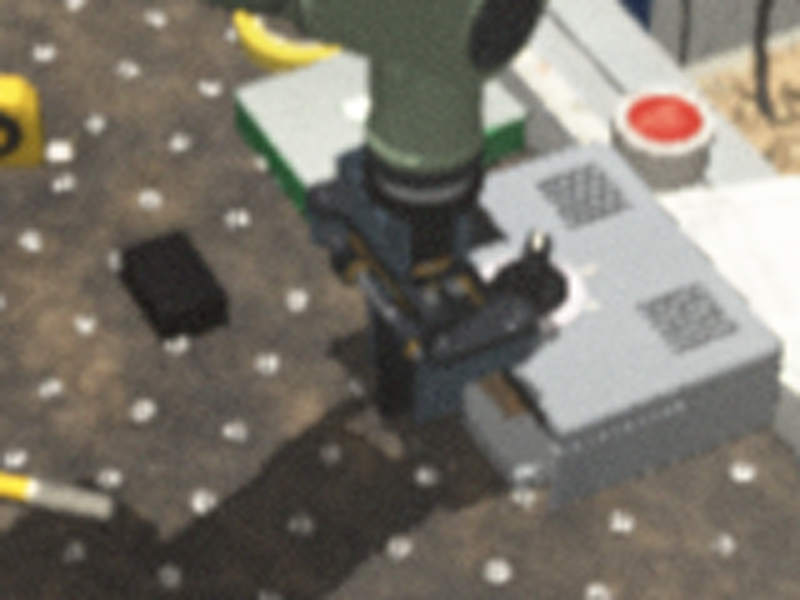

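View pics/t18.png

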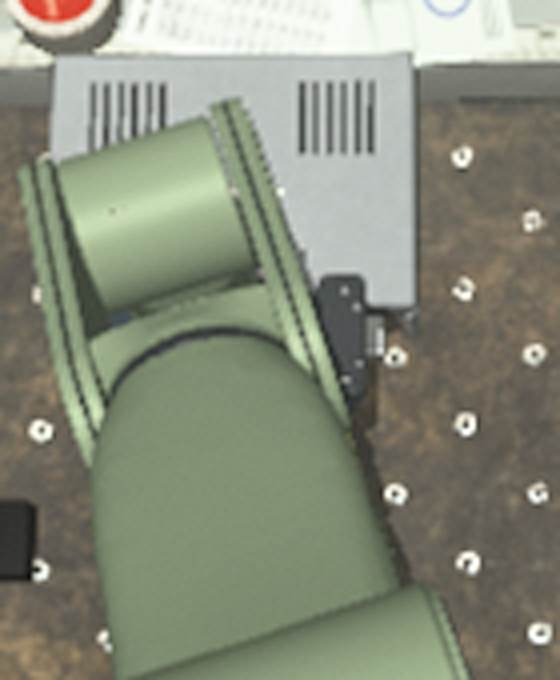

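```bash
python3 -m creep '{"offset":[[0,0,-0.04],[0,0,-0.05],[0,0,-0.05],[-0.02,0,0],[0,0,0]],"rotation":[[0,0,0],[0,0,0],[0,0,0],[0,0,0],[0,0,0]]}' 0.5
python3 - <<'E'
from m import *
im=shot("scene","s19.png",(280,130,380,205),8)
k=6;o=(195,100)
print(bp("top",(316.5/k+195,360/k+100),76).round(1),bp("top",(315/k+195,355/k+100),84).round(1))
k=4;o=(190,100)
print(bp("top",(231/k+190,239/k+100),76).round(1),bp("top",(231/k+190,236/k+100),84).round(1))
for X in [(677,202.5,84),(677,202.5,110)]:print(pj("scene",X).round(1))
E
```

```text
time_s: 53.35
ee_pos: [573.9, 203.7, 170.5]
ee_rot: [180.0, -0.0, 0.2]
force: [1.1, 0.2, 0.1]
gripper_width: 45.9
[680.5 204.2  76. ] [680.  203.8  84. ]
[681.2 204.2  76. ] [680.5 203.2  84. ]
[354.9 177. ]
[355.4 171.2]
```

View pics/s19.png

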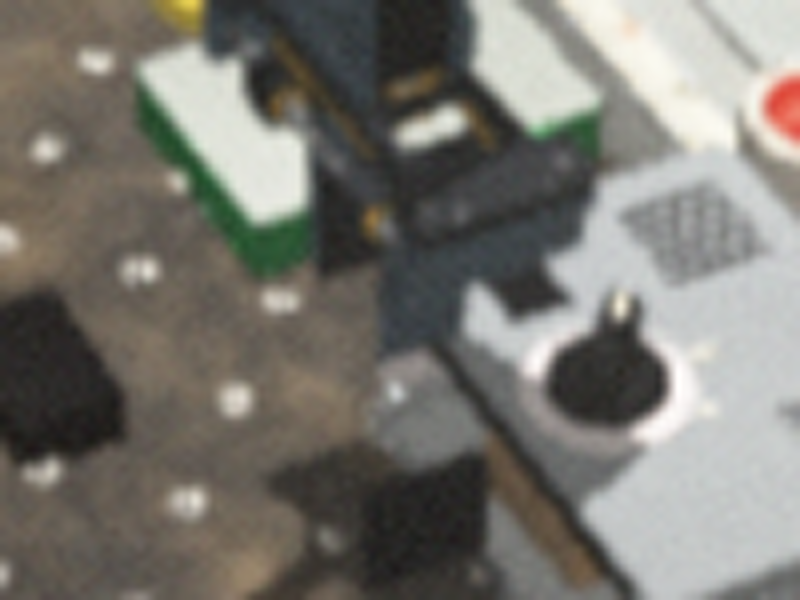

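```bash
python3 - <<'E'
from m import *
print(bp("scene",(610/8+280,385/8+130),76).round(1),bp("scene",(607/8+280,378/8+130),84).round(1))
E
python3 go.py 679 203 170 45
```

```text
[682.8 202.9  76. ] [679.1 200.   84. ]
t 53.4 pos [574.4 203.7 169.8] rot [179.98  -0.     0.19] w 45.4 F [-0.4  0.6 -0.4] q6 108.3
tool delta mm [104.6   1.1  -0.2] rows>= 2.0
rotvec tool [ 2.000e-02  0.000e+00 -4.481e+01]
```

```bash
python3 -m creep '{"offset":[[0.05,0.0005,0],[0.055,0.0005,0],[0,0,0],[0,0,0],[0,0,0]],"rotation":[[0,0,0],[0,0,0],[0,0,-10],[0,0,-10],[0,0,-10]]}' 0.5
python3 -m creep '{"offset":[[0,0,0],[0,0,0],[0,0,0]],"rotation":[[0,0,-10],[0,0,-5],[0,0,0]]}'
python3 - <<'E'
from m import *
im=shot("scene","s20.png",(280,120,400,210),6)
E
python3 go.py 680 203 88 45
```

```text
time_s: 54.02
ee_pos: [680.2, 202.8, 167.9]
ee_rot: [-180.0, 0.1, 30.5]
force: [-0.3, 1.1, 0.2]
gripper_width: 45.7
time_s: 54.4
ee_pos: [679.9, 202.9, 168.5]
ee_rot: [-180.0, 0.1, 45.1]
force: [-0.0, -0.0, -0.5]
gripper_width: 45.6
t 54.45 pos [679.9 203.  168.7] rot [-1.7997e+02  7.0000e-02  4.5080e+01] w 45.8 F [-0.3  0.9 -0.7] q6 60.6
tool delta mm [ 0.2  0.1 80.7] rows>= 2.0
rotvec tool [-0.03  0.07  0.08]
```

View pics/s20.png

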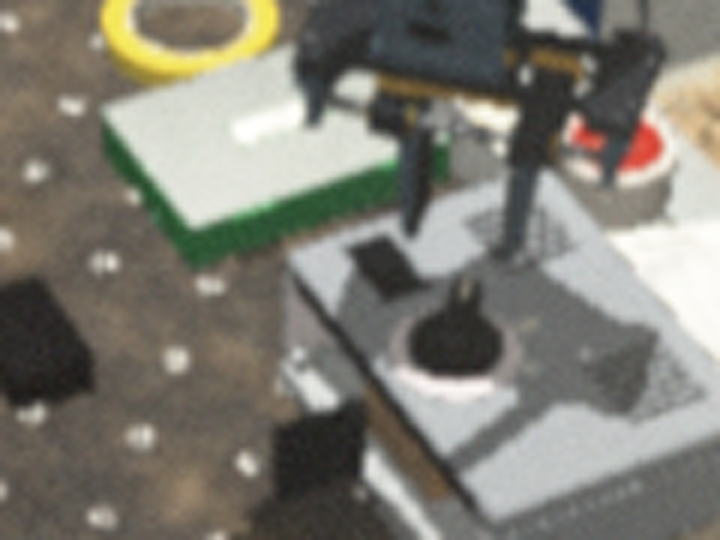

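```bash
python3 -m creep '{"offset":[[0,0,0.04],[0,0,0.025],[0,0,0.012],[0,0,0],[0,0,0]],"rotation":[[0,0,0],[0,0,0],[0,0,0],[0,0,0],[0,0,0]]}'
python3 -m creep '{"offset":[[0,0,0],[0,0,0],[0,0,0],[0,0,0],[0,0,0]],"rotation":[[0,0,0],[0,0,0],[0,0,0],[0,0,0],[0,0,0]]}' 1 20
```

```text
time_s: 55.08
ee_pos: [680.6, 203.3, 94.2]
ee_rot: [179.9, -0.1, 45.2]
force: [-0.5, -0.5, 0.2]
gripper_width: 45.4
time_s: 55.7
ee_pos: [679.4, 203.4, 93.3]
ee_rot: [-180.0, -0.0, 45.2]
force: [-1.2, 1.8, 1.2]
gripper_width: 15.8
```

Gripped at 15.8 mm, which matches the 16 mm bar. I'll turn it clockwise by 45° (positive about tool z, which points down).

```bash
python3 -m creep '{"offset":[[0,0,0],[0,0,0],[0,0,0],[0,0,0],[0,0,0]],"rotation":[[0,0,10],[0,0,10],[0,0,10],[0,0,10],[0,0,5]]}'
python3 -m creep '{"offset":[[0,0,0],[0,0,0],[0,0,0]],"rotation":[[0,0,0],[0,0,0],[0,0,0]]}'
```

```text
time_s: 56.32
ee_pos: [678.9, 204.6, 93.3]
ee_rot: [-179.9, 0.1, -0.0]
force: [-2.9, 4.9, 3.5]
gripper_width: 15.9
time_s: 56.7
ee_pos: [678.9, 204.6, 93.3]
ee_rot: [-179.9, 0.1, 0.2]
force: [-3.0, 3.8, 2.4]
gripper_width: 15.7
```

```bash
python3 -m creep '{"offset":[[0,0,0],[0,0,0],[0,0,0]],"rotation":[[0,0,0],[0,0,0],[0,0,0]]}' 0.5
python3 -m creep '{"offset":[[0,0,-0.03],[0,0,-0.05],[0,0,-0.04],[0,0,0],[0,0,0]],"rotation":[[0,0,0],[0,0,0],[0,0,0],[0,0,0],[0,0,0]]}'
python3 go.py 400 -350 220 0
```

```text
time_s: 57.08
ee_pos: [679.8, 202.6, 92.7]
ee_rot: [180.0, -0.0, 0.2]
force: [-0.1, 0.1, 0.1]
gripper_width: 43.1
time_s: 57.7
ee_pos: [679.2, 202.7, 211.9]
ee_rot: [180.0, 0.1, 0.2]
force: [-1.0, -0.2, -1.1]
gripper_width: 45.4
t 57.7 pos [679.2 202.7 211.9] rot [1.7996e+02 9.0000e-02 1.6000e-01] w 45.4 F [-1.  -0.2 -1.1] q6 105.5
tool delta mm [-280.7  551.9   -7.3] rows>= 10.0
rotvec tool [0.04 0.09 0.16]
```

```bash
python3 -m creep '{"offset":[[-0.028,0.055,0],[-0.028,0.055,0],[-0.028,0.055,0],[-0.028,0.055,0],[-0.028,0.055,0]],"rotation":[[0,0,0],[0,0,0],[0,0,0],[0,0,0],[0,0,0]]}'
python3 -m creep '{"offset":[[-0.028,0.055,0],[-0.028,0.055,0],[-0.028,0.055,0],[-0.028,0.055,0],[0,0,0]],"rotation":[[0,0,0],[0,0,0],[0,0,0],[0,0,0],[0,0,0]]}'
python3 - <<'E'
from m import *
im=shot("top","t21.png",(190,100,330,220),5)
cv2.imwrite("pics/t21b.png",im)
im=shot("scene","s21.png",(250,120,450,270),4)
E
```

```text
time_s: 58.32
ee_pos: [538.3, -73.9, 211.0]
ee_rot: [-180.0, 0.2, 0.2]
force: [0.7, -0.4, 0.3]
gripper_width: 45.5
time_s: 58.95
ee_pos: [426.3, -295.4, 211.1]
ee_rot: [-179.9, 0.2, -0.2]
force: [0.7, 0.8, 0.6]
gripper_width: 45.6
```

View pics/t21.png

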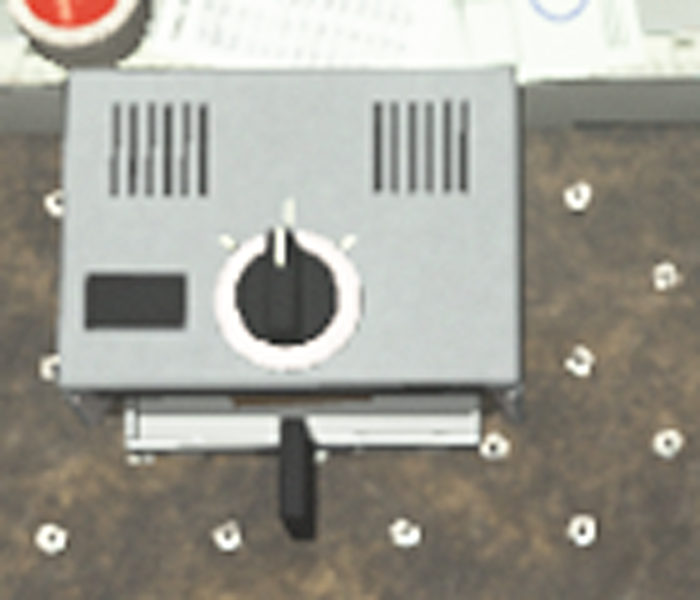

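View pics/t21b.png

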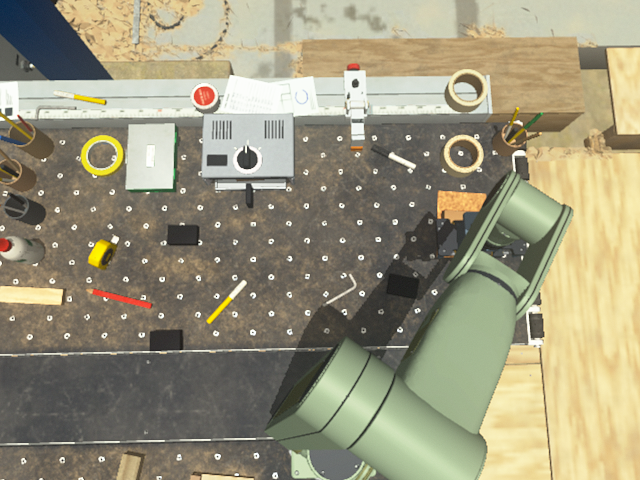

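View pics/s21.png

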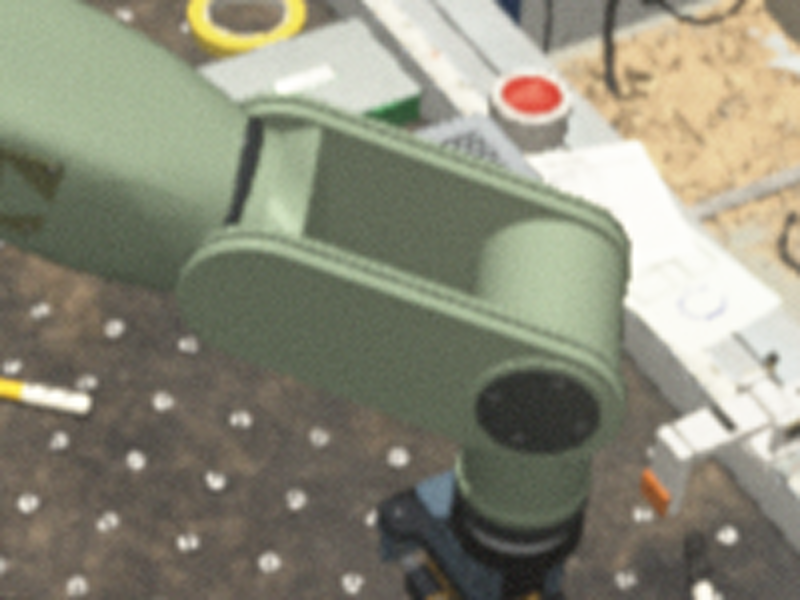

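```bash
python3 - <<'E'
from m import *
k=5;o=(190,100)
f=lambda c,z: bp("top",(c[0]/k+o[0],c[1]/k+o[1]),z).round(1)
for c in [(127,448),(478,443),(127,412),(478,408)]: print(f(c,0),f(c,18))
for X in [(620,297,0),(620,109,0),(620,297,18),(620,109,18),(624,203,18)]: u=pj("top",X); print(X,((u-o)*k).round(0))
E
python3 -m creep '{"offset":[[-0.05,0.0,0],[-0.05,0,0],[0,0.03,0],[0,0.03,0],[0,0,0]],"rotation":[[0,0,0],[0,0,0],[0,0,0],[0,0,0],[0,0,0]]}'
python3 - <<'E'
from m import *
im=shot("top","t22.png",(420,170,540,290),5)
E
```

```text
[624.8 299.8   0. ] [619.7 296.4  18. ]
[624.8 111.7   0. ] [619.7 110.8  18. ]
[644.8 300.2   0. ] [639.5 296.8  18. ]
[644.3 111.6   0. ] [639.  110.7  18. ]
(620, 297, 0) [132. 457.]
(620, 109, 0) [483. 452.]
(620, 297, 18) [126. 448.]
(620, 109, 18) [481. 442.]
(624, 203, 18) [304. 438.]
time_s: 59.68
ee_pos: [330.1, -352.8, 212.2]
ee_rot: [-179.9, 0.0, 0.2]
force: [0.0, 0.5, -0.5]
gripper_width: 45.5
```

View pics/t22.png

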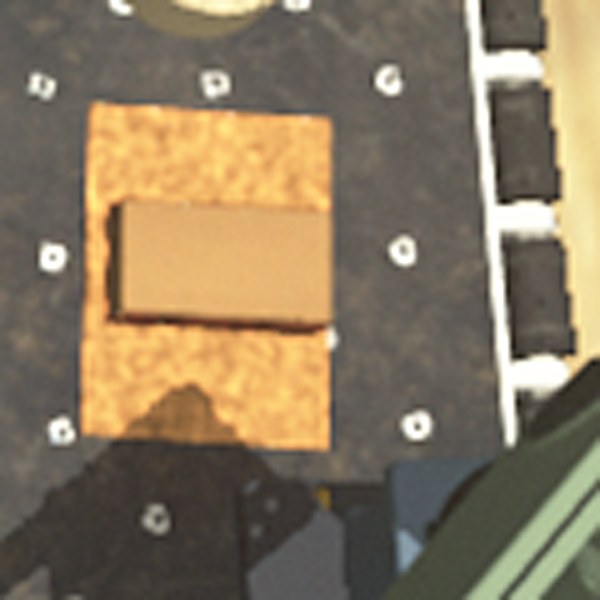

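```bash
python3 -m creep '{"offset":[[0,0,0],[0,0,0]],"rotation":[[0,0,0],[0,0,0]]}'; python3 -c "
from workcell import env; print(env.job_done())"
```

```text
time_s: 59.98
ee_pos: [329.5, -351.8, 212.8]
ee_rot: [-180.0, 0.0, 0.3]
force: [-0.2, 0.1, 0.3]
gripper_width: 45.6
the job is handed in; nothing more can be done
None
```

The job is handed in at about 60 s. The sanding block is on the mat, all three wooden pieces went into the tray, the tray is fully home, and the selector is at its middle mark.

**Along the way**
- The sanding block had been knocked about 46 mm off the mat's centre, so I picked it up and laid it back.
- While I dragged the tray left, its corner caught on the tester's side and turned the tray. The peak force was about 27 N. I backed off, gripped harder, and the tray came square again.

**Last checks**
- **Tray:** its front edge measured 619.7 mm against about 620 mm expected. It is within 1 mm of the bay's line sideways and square to it.
- **Selector:** the pointer is on the long mark.
- **Sanding block:** it lies flat near the mat's centre.
- **Pens:** both are at the same image positions as at the start.
- **Pieces:** just before the tray went in, one camera view or another showed all three lying flat. Once inside, the roof hid them except for a strip of the front one, so I could not check them fully at the end.

No final check failed or disagreed.

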